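# Check a grip tube's bore with the collared depth gauge and hold it up to be read

### The arm

A 6-joint arm with a two-finger parallel gripper is mounted at the origin on the work surface. World frame = base frame: x ahead of the robot, y to its left, z up, the work surface at z = 0. Lengths are in m, angles in rad, forces in N, time in s.
With the tool pointing down it reaches from about 0.225 to 0.875 m from the base axis. Payload 3.4 kg.
Tool frame: the origin (TCP) lies between the finger pads; the fingertips stand 11 mm ahead of it and the grasp point (between the pads) lies 8 mm behind it (tips_ahead is the distance from the TCP to the fingertips, in m); z points along the fingers, x is the direction in which the jaws open and shut, and the axes are right-handed (so a half turn about z gives the same grasp; the last joint's range is limited). The gripper opens to 85 mm and grips with 20 to 120 N. Pads are 22 mm wide; open, the fingers measure 114 mm over their backs; the gripper's body (76 mm by 85 mm) begins 54 mm behind the grasp point. The pads swing forward as they close: fully open they stand 13 mm farther back than shut.
Start: joints at [-1.277, 0.276, 1.505, -0, 1.361, -0.121], TCP at [0.232, -0.526, 0.242] pointing down, gripper open.
Joint ranges: [-2.89, 2.89], [-0.75, 2.08], [0.22, 2.7], [-1.18, 4.32], [0.11, 2.71], [-2.7, 2.7]. Speed limits (rad/s): [2.57, 2.57, 3.14, 3.14, 3.14, 3.14].

### API

Orientations are given as a unit quaternion [w, x, y, z].
In Python, from rig import get_state, get_image, sign_off, masks_of, tips_ahead gives the robot as it stands.
- The arm moves only by the tool play_rows, never from a script. Its argument "series" is a list of rows, each an object of numbers: "fingers": the closure, from -1 (fully open) to 1 (shut); "dx", "dy", "dz": the shift along the world's x, y, z in mm; "turn": the turn about the world's z in rad. A call has 1 to 20 rows; each row shifts and turns the pose as measured when the row begins; what a row does not reach is not made up. A row lasts 1/12 s, in which the tool goes at most 41.7 mm and 7.16 degrees, less where a joint would pass 70% of its speed; a pose out of reach is approached as far as the arm can. A call with a gripper value outside its range is refused whole. The fingers move at their own pace and stop on an object; "squeeze" is the grip in N (left out, the last holds). Time passes only in rows, so rows that do not move let the fingers close. It gives the time, the measured TCP pose, the force and the opening at its end, in the units of the state.
- get_state(): the state, without advancing time (a new reading comes with each control period).
- get_image(name): name is "scene" or "top" or "wrist"; returns a dict with "pixels" (420x560x3 uint8, red, green, blue), "vfov" (degrees; the focal length in pixels is half the picture's height over the tangent of half this angle, whatever the lens; pixels are square), "cx", "cy" (the principal point, pixels), "rvec" (rotation vector, rad) and "tvec" (3), from world to camera coordinates, as OpenCV has them; the wrist camera has in their place "hand_eye" (4x4, takes a point from camera to tool coordinates, whose origin is the TCP and whose axes are the tool frame's). Camera axes: x right, y down, z forward; pixel columns grow to the right and rows downward; lengths in m; the calibration is good to about 2 mm. The wrist camera is an equidistant fisheye: a pixel r from the principal point sees the ray r / f radians off the axis. A picture is of the moment at which its call begins: read the wrist's pose just before it. There is no depth.
- sign_off(): hands the job in, once; it reports no verdict.
Trained networks look in a picture, given as the dict that the camera call returned (one of the last four; its "shot" number tells which), for a name from the list of things; names that differ only in an ending like _2 or _b are one class to them, and where a whole thing is asked for, a point or a joint stands for the part that bears it (a point fixed in the world has none). Each returns a list of dicts, best first, with "p" (0 to 1); they miss things now and then, are a little off and sometimes report something else, mostly with a low value. They report only what shows in the picture. A call takes as long as a camera call. They do not tell look-alikes from the thing itself.
- masks_of(picture, label): "region" (420x560 bool, what is visible of it) and "xy" ([column, row] in pixels, amid what is visible of it).
The state is a dict: "clock": time; "qpos": joint angles; "qd": joint speeds; "effort": joint torques, N m; "position": TCP position; "ee_rot": TCP orientation; "contact_force": force on the tool from outside, world axes, zero at the start; "moment": the same for the moment, N m; "width": finger opening in m.
Only numpy, scipy, OpenCV 4.12 (cv2) and the standard library are available. Lean on these libraries where they do the work, as an engineer would, in place of code of your own. Each camera call takes 0.05 s, during which the arm holds its last target. There are 200 camera calls.

### The job

Take the hand gauge that has a round stop collar off its rest, push its stem into the open flared end of the sloping steel guide tube until the collar stops against the tube's rim, then pull it right out again. Finish while holding the gauge, still and level, with its tip over the pale practice-skin sheet about 12 cm above it, so that the tip can be read; do not put it down or let go, and leave the other things on the bench where they are.

Things in the scene. Friction and masses are not known exactly. Their poses are not given: they have to be found in the camera images.
- gauge_grip (a point): Middle of the depth gauge's handle, where to grip it: a square bar 16 x 16 x 80 mm, side faces upright. The gauge is a straight rigid metal rod 185 mm long, about 0.2 kg. x axis: along the rod from tip to handle. This point is on the axis, 65 mm behind the collar's stop face, 140 mm from the tip. At the start it lies level, axis 60 mm above the bench, loose in a rest: lift it straight up.
- gauge_tip (a point): End of the gauge's stem, on the axis. The stem is round, 10 mm across and 75 mm long from the collar, its last 5 mm tapering to a blunt 5 mm tip. Axes as for gauge_grip.
- gauge_collar (a point): Centre of the stop face of the gauge's collar (the face towards the tip), on the axis, 75 mm from the tip. The collar is a disc 31 mm across and 8 mm thick; behind it come a 12 mm round neck, 22 mm long, and the handle. Axes as for gauge_grip.
- tube: Steel guide tube, 85 mm long, 22 mm across, fixed in a cradle, rising at 35 degrees above level to its open flared mouth. Origin: centre of its lower end, 62 mm above the bench; z axis: along the bore, up and out of the mouth (the gauge goes in along -z). Bore 14 mm. The tip stays 10 mm short of the lower end when the collar is home. A like cradle holds a closed grip with no bore: not that one.
- tube_mouth (a point): Centre of the flared mouth, in the plane of the rim, 85 mm along z from the tube's origin, 111 mm above the bench. The rim is 32 mm across outside; the opening is 24 mm, narrowing to the 14 mm bore within 15 mm. Axes as for tube.
- sheet: Pale yellow practice-skin sheet fixed flat on the bench, 200 mm (its x) by 160 mm (its y), 3 mm thick, with a grey drawing. Origin: centre of its underside, on the bench.
- gauge_rest: Black rest, fixed, in which the collared gauge starts; base 180 x 50 x 10 mm. Two open-topped saddles hold the gauge, 35 mm behind its grip point and 107 mm ahead of it (towards the tip), their cheeks up to 67 mm above the bench. Origin: on the bench below about the collar's stop face (within 4 mm); x axis along the gauge towards its handle.
- plain_grip (a point): Bystander: middle of the handle of a like gauge with no collar and a 60 mm stem, in a second black rest of the same kind. Leave it.
- jar_mid (a point): Bystander: blue jar 72 mm across, 95 mm tall; this point half-way up.
- tin_mid (a point): Bystander: small open blue round tin 64 mm across, 22 mm tall; this point half-way up.
- spatula_grip (a point): Bystander: blue plastic spatula, 150 mm long, lying flat; this point on its handle.
- cup_mid (a point): Bystander: white plastic cup 56 mm across, 50 mm tall; this point half-way up.
- caps_mid (a point): Bystander: steel block 50 x 90 mm with six small ink caps, 24 mm tall in all; this point half-way up.
Mind the look-alikes: they are no part of the job. Leave any brown or turquoise look-alike of the part that bears gauge_grip alone.

How it is judged:
On the way, in this order (a step that is already met when the one before it is completed fails the run):
1. the gauge's stem is in the guide tube with the collar's stop face home on the rim (gap under 2.5 mm, centred within 5 mm, in line within 7 degrees) (z of gauge_collar in the frame of tube below 0.0875 m and z of gauge_tip in the frame of tube between 0.004 and 0.014 m and distance between gauge_collar and tube_mouth below 0.005 m and angle between the x axis of gauge_tip and the z axis of tube, either way round below 0.12 rad and contact force between the fingers and gauge above 1 N), for 0.2 s.
2. the gauge is withdrawn: its tip is over 15 mm outside the mouth (z of gauge_tip in the frame of tube above 0.1 m), for 0.1 s.
At the end, for the whole second after the job is handed in: The gauge is held in the fingers and nothing else carries it, still (under 30 mm/s), level within 10 degrees, its tip above the sheet's outline and 80 to 180 mm above the bench (angle between gauge_tip's own x axis and vertical between 1.396 and 1.745 rad and x of gauge_tip in the frame of sheet between -0.1 and 0.1 m and y of gauge_tip in the frame of sheet between -0.08 and 0.08 m and height (world z) of gauge_tip between 0.08 and 0.18 m and height (world z) of gauge_grip above 0.07 m and contact force between the fingers and gauge above 1 N and linear speed of gauge below 0.03 m/s and angular speed of gauge below 0.2 rad/s and contact force between gauge and tube below 0.1 N and contact force between gauge and gauge_rest below 0.1 N and contact force between gauge and sheet below 0.1 N); the arm keeps its last pose, push and grip.
It fails at once if a bystander is pushed more than 30 mm from its place (distance of any of plain_grip, jar_mid, tin_mid, spatula_grip, cup_mid, caps_mid from where it was at the start of the episode above 0.03 m).
It also fails if it takes over 54 s, if anything falls off the work surface, if the arm or the gripper's body presses on something with over 40 N, if the wrist force passes 120 N, or if a joint passes its speed limit or range.

## Working session

There is one attempt and no reset: what is moved stays moved. The work goes in short steps, Python scripts to look and compute and a tool call to move; the robot and the scene stay as the last step left them, time stands still between calls to the robot, and variables do not carry over. Pictures are saved under pics/ and viewed, about 8 in all and at most 12, crops included, and the job is handed in when it is done.

Besides the shell and the picture viewer there is one more tool, called after "Call:" as name(argument=value, ...), one argument or row to a line, values as JSON. play_rows: Moves the arm, as the interface text tells. Its arguments: {"type":"object","properties":{"series":{"type":"array"},"squeeze":{"type":"number"}},"required":["series"]}

```bash
mkdir -p pics; cat > h.py <<'E'
import numpy as np, cv2
from rig import *
from scipy.spatial.transform import Rotation as R
def cam(im):
    f=210/np.tan(np.radians(im["vfov"])/2); K=np.array([[f,0,im["cx"]],[0,f,im["cy"]],[0,0,1.]])
    return K,np.array(im["rvec"],float),np.array(im["tvec"],float)
def ray(im,px):
    K,r,t=cam(im); Rm=cv2.Rodrigues(r)[0]
    return -Rm.T@t, Rm.T@np.linalg.inv(K)@np.array([px[0],px[1],1.])
def onz(im,px,z):
    c,d=ray(im,px); return c+d*(z-c[2])/d[2]
def tri(ims,pxs):
    A=np.zeros((3,3));b=np.zeros(3)
    for im,p in zip(ims,pxs):
        c,d=ray(im,p); d=d/np.linalg.norm(d); M=np.eye(3)-np.outer(d,d); A+=M;b+=M@c
    X=np.linalg.solve(A,b); return X,[np.linalg.norm(proj(im,X)-np.array(p)) for im,p in zip(ims,pxs)]
def proj(im,X):
    return cv2.projectPoints(np.array(X,float).reshape(-1,3),*[cam(im)[i] for i in (1,2,0)],None)[0].reshape(-1,2).squeeze()
def save(im,name,box=None,s=1):
    p=im["pixels"]
    if box: p=p[box[1]:box[3],box[0]:box[2]]
    cv2.imwrite("pics/"+name,cv2.cvtColor(cv2.resize(p,None,fx=s,fy=s,interpolation=cv2.INTER_CUBIC),cv2.COLOR_RGB2BGR))
E
python3 - <<'E'
from h import *
a=get_image("scene");b=get_image("top")
o=np.hstack([a["pixels"],b["pixels"]])
cv2.imwrite("pics/a.png",cv2.cvtColor(cv2.resize(np.vstack([a["pixels"]]),(800,600)),cv2.COLOR_RGB2BGR))
cv2.imwrite("pics/b.png",cv2.cvtColor(cv2.resize(np.vstack([b["pixels"]]),(800,600)),cv2.COLOR_RGB2BGR))
for n,im in(("scene",a),("top",b)):
  print(n,im["vfov"],-cv2.Rodrigues(np.array(im["rvec"]))[0].T@im["tvec"])
  for l in ["gauge_grip","tube","sheet","gauge_rest","plain_grip","jar_mid"]:
    print(l,[(round(m["p"],2),np.round(m["xy"]).tolist(),int(m["region"].sum())) for m in masks_of(im,l)][:4])
print(get_state())
E
```

```text
scene 43.152721382665526 [1.01959544 0.56801558 1.19551816]
gauge_grip [(0.85, [200.0, 149.0], 264), (0.72, [296.0, 148.0], 336), (0.58, [261.0, 180.0], 237), (0.55, [430.0, 259.0], 327)]
tube [(0.73, [380.0, 278.0], 304)]
sheet [(0.9, [286.0, 260.0], 3967)]
gauge_rest [(0.59, [256.0, 194.0], 643), (0.59, [328.0, 344.0], 413)]
plain_grip [(0.84, [328.0, 343.0], 461)]
jar_mid [(0.91, [183.0, 241.0], 996)]
top 42.643221714276486 [ 0.33156386 -0.09595514  1.37588479]
gauge_grip [(0.86, [431.0, 212.0], 457), (0.83, [384.0, 302.0], 409), (0.8, [349.0, 225.0], 489), (0.63, [164.0, 323.0], 522)]
tube [(0.68, [161.0, 241.0], 384)]
sheet [(0.93, [255.0, 205.0], 4668)]
gauge_rest [(0.96, [353.0, 232.0], 925)]
plain_grip [(0.84, [153.0, 172.0], 406), (0.59, [350.0, 224.0], 479)]
jar_mid [(0.93, [324.0, 120.0], 850)]
{'clock': 0.7, 'qpos': array([-1.27702711e+00,  2.75864043e-01,  1.50486844e+00,  2.13700700e-05,
        1.36074006e+00, -1.20968315e-01]), 'qd': array([ 0.00015492, -0.00221349, -0.00094021, -0.00258235,  0.00188466,
        0.00030049]), 'effort': array([-1.45389164e-03, -4.16514301e+01, -2.46056163e+01, -6.08115206e-04,
        1.48117301e-04, -8.44143784e-06]), 'position': array([ 0.23172355, -0.52627399,  0.24236114]), 'ee_rot': array([ 3.06415884e-05,  8.37539744e-01, -5.46376403e-01,  5.26940945e-05]), 'contact_force': array([ 0.34559202, -0.36981875, -0.35462834]), 'moment': array([ 0.01219276, -0.03823898,  0.01380918]), 'width': 0.08555735380804114}
```

View pics/a.png

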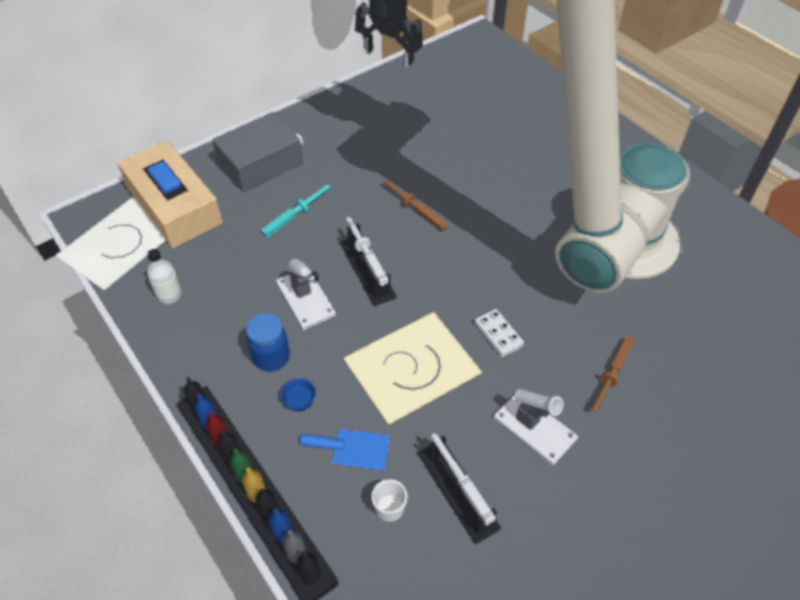

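View pics/b.png

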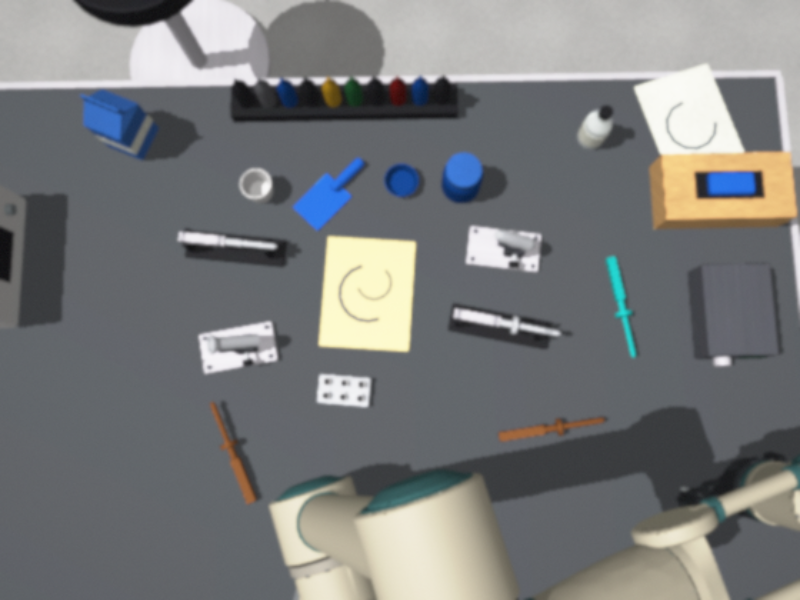

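Candidates for the gauge (top view, 560-px scale): silver one with a collar (358,226), plain silver (160,171), browns (164,316) and (386,300), turquoise (434,214). I choose (358,226). For the tube: (165,242) has an open ring in the scene view, (360,172) is the closed grip. I'll check this in a crop.

```bash
python3 - <<'E'
from h import *
a=get_image("scene");b=get_image("top")
def crop(im,x,y,w=50,h=37,s=8): return cv2.resize(im["pixels"][y-h:y+h,x-w:x+w],(400,296),interpolation=cv2.INTER_CUBIC)
o=np.vstack([np.hstack([crop(b,355,228),crop(b,165,242)]),np.hstack([crop(a,258,183),crop(a,376,292)])])
cv2.imwrite("pics/c.png",cv2.cvtColor(o,cv2.COLOR_RGB2BGR))
for im,px,l,z in((b,(350,225),"gauge_grip",.06),(a,(261,180),"gauge_grip",.06)):
  m=[m for m in masks_of(im,l) if np.hypot(*(np.array(m["xy"])-px))<10][0]
  v,u=np.nonzero(m["region"]); P=np.array([onz(im,(x,y),z)[:2] for x,y in zip(u,v)])
  c=P.mean(0); d=np.linalg.svd(P-c,full_matrices=0)[2][0]; s=(P-c)@d
  print(l,c,d,np.degrees(np.arctan2(d[1],d[0])),"ends",c+d*s.min(),c+d*s.max(),s.max()-s.min())
for im,l in((b,"sheet"),(a,"sheet")):
  m=masks_of(im,l)[0]["region"]; v,u=np.nonzero(m); P=np.array([onz(im,(x,y),.003)[:2] for x,y in zip(u,v)]).astype(np.float32)
  print(l,cv2.minAreaRect(P*1000))
E
```

```text
gauge_grip [ 0.48550996 -0.24235228] [0.20818324 0.97808984] 77.98409318461188 ends [ 0.4627739  -0.34917121] [ 0.50076958 -0.17065929] 0.18251075249114057
gauge_grip [ 0.49071733 -0.24412787] [0.20952742 0.97780277] 77.90534089497345 ends [ 0.46817849 -0.34931002] [ 0.50730143 -0.16673477] 0.18671991268924942
sheet ((547.4899291992188, -18.570556640625), (160.17282104492188, 200.81875610351562), 84.7232666015625)
sheet ((553.2077026367188, -18.342201232910156), (159.7179718017578, 198.93104553222656), 85.31832122802734)
```

View pics/c.png

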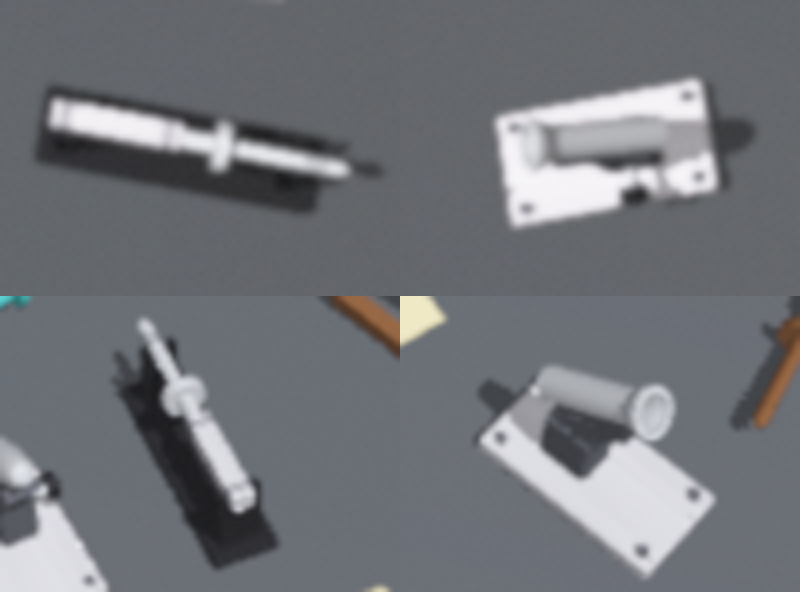

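The crops show the collared gauge at top (355,226) with its tip to the right (-y). The open flared mouth is at top (149,241) and scene (389,284), facing +y. Next I move above the gauge.

Call:
play_rows(
  series=[
    {"fingers": -1,"dx": 25,"dy": 30,"dz": 0,"turn": 0.1},
    {"fingers": -1,"dx": 25,"dy": 30,"dz": 0,"turn": 0.1},
    {"fingers": -1,"dx": 25,"dy": 30,"dz": 0,"turn": 0.1},
    {"fingers": -1,"dx": 25,"dy": 30,"dz": 0,"turn": 0.1},
    {"fingers": -1,"dx": 25,"dy": 30,"dz": 0,"turn": 0.1},
    {"fingers": -1,"dx": 25,"dy": 30,"dz": 0,"turn": 0.1},
    {"fingers": -1,"dx": 25,"dy": 30,"dz": 0,"turn": 0.1},
    {"fingers": -1,"dx": 25,"dy": 30,"dz": 0,"turn": 0.1},
    {"fingers": -1,"dx": 25,"dy": 30,"dz": 0,"turn": 0.1},
    {"fingers": -1,"dx": 20,"dy": 25,"dz": 0,"turn": 0.05},
    {"fingers": -1},
  ],
)

```text
invalid input at $.series[10]: expected keys fingers, dx, dy, dz, turn
```

```bash
cat >> h.py <<'E'
def wray(s,im,px):
    f=210/np.tan(np.radians(im["vfov"])/2); d=np.array([px[0]-im["cx"],px[1]-im["cy"]]); r=np.hypot(*d); th=r/f
    v=np.array([*(d/max(r,1e-9)*np.sin(th)),np.cos(th)]); H=np.array(im["hand_eye"]); T=pose(s)
    W=T@H; return W[:3,3],W[:3,:3]@v
def pose(s):
    T=np.eye(4);q=s["ee_rot"];T[:3,:3]=R.from_quat([q[1],q[2],q[3],q[0]]).as_matrix();T[:3,3]=s["position"];return T
def wproj(s,im,X):
    f=210/np.tan(np.radians(im["vfov"])/2);W=pose(s)@np.array(im["hand_eye"]);p=np.linalg.inv(W)@np.array([*X,1]);r=np.hypot(p[0],p[1])
    return np.array([im["cx"],im["cy"]])+p[:2]/r*f*np.arctan2(r,p[2])
def won(s,im,px,z):
    c,d=wray(s,im,px); return c+d*(z-c[2])/d[2]
def info(s):
    x=pose(s)[:3,0]; print("pos",np.round(s["position"],4),"xyaw",np.degrees(np.arctan2(x[1],x[0])),"F",np.round(s["contact_force"],1),"w",s["width"],"t",s["clock"],"q",np.round(s["qpos"],2))
E
python3 - <<'E'
from h import *
s=get_state();im=get_image("wrist");info(s)
save(im,"w1.png",s=1.4)
ms=masks_of(im,"gauge_grip")
for m in ms:
  v,u=np.nonzero(m["region"]); P=np.array([won(s,im,(x,y),.06)[:2] for x,y in zip(u,v)])
  c=P.mean(0); d=np.linalg.svd(P-c,full_matrices=0)[2][0]; t=(P-c)@d
  print(m["p"],m["xy"],c,np.degrees(np.arctan2(d[1],d[0])),c+d*t.min(),c+d*t.max(),t.max()-t.min())
E
```

```text
pos [ 0.2318 -0.5263  0.2423] xyaw -66.23534229719183 F [-0.3 -0.7 -1.6] w 0.08539998590425533 t 1.0 q [-1.28  0.28  1.5   0.    1.36 -0.12]
0.8 [152.8, 56.9] [ 0.30544715 -0.35343399] -81.67860574580438 [ 0.29426669 -0.27699456] [ 0.31733707 -0.43472393] 0.159407645766022
```

View pics/w1.png

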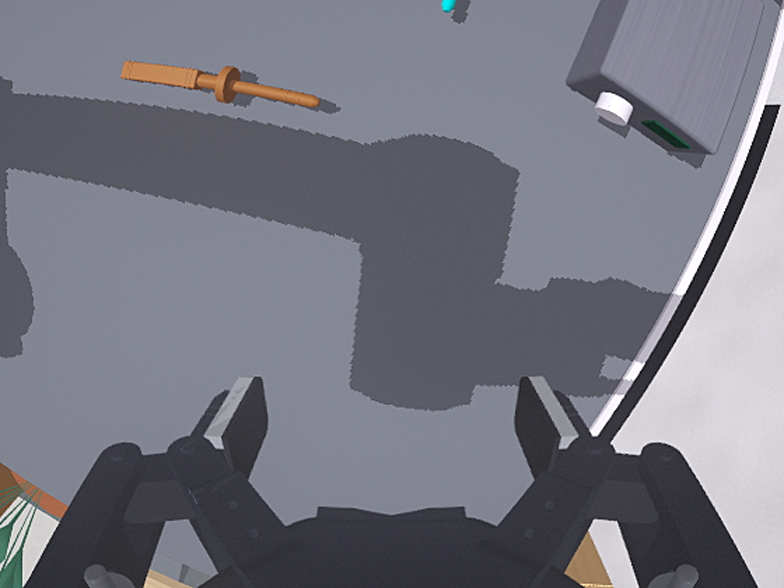

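The move was refused because every row needs all the keys. This view shows only the brown look-alike at (150,57). I'll resend the move.

Call:
play_rows(
  series=[
    {"fingers": -1,"dx": 25,"dy": 30,"dz": 0,"turn": 0.1},
    {"fingers": -1,"dx": 25,"dy": 30,"dz": 0,"turn": 0.1},
    {"fingers": -1,"dx": 25,"dy": 30,"dz": 0,"turn": 0.1},
    {"fingers": -1,"dx": 25,"dy": 30,"dz": 0,"turn": 0.1},
    {"fingers": -1,"dx": 25,"dy": 30,"dz": 0,"turn": 0.1},
    {"fingers": -1,"dx": 25,"dy": 30,"dz": 0,"turn": 0.1},
    {"fingers": -1,"dx": 25,"dy": 30,"dz": 0,"turn": 0.1},
    {"fingers": -1,"dx": 25,"dy": 30,"dz": 0,"turn": 0.1},
    {"fingers": -1,"dx": 25,"dy": 30,"dz": 0,"turn": 0.1},
    {"fingers": -1,"dx": 20,"dy": 25,"dz": 0,"turn": 0.05},
    {"fingers": -1,"dx": 0,"dy": 0,"dz": 0,"turn": 0},
  ],
)

```text
clock: 2.02
position: [0.4835, -0.2207, 0.2427]
ee_rot: [0.001, 0.996, -0.083, 0.005]
contact_force: [-0.3, 0.1, -0.3]
width: 0.0851
```

```bash
python3 - <<'E'
from h import *
s=get_state();im=get_image("wrist");info(s)
save(im,"w2.png",s=1.4)
ms=masks_of(im,"gauge_grip")
for m in ms:
  v,u=np.nonzero(m["region"]); P=np.array([won(s,im,(x,y),.06)[:2] for x,y in zip(u,v)])
  c=P.mean(0); d=np.linalg.svd(P-c,full_matrices=0)[2][0]; t=(P-c)@d
  print(m["p"],m["xy"],c,np.degrees(np.arctan2(d[1],d[0])),c+d*t.min(),c+d*t.max(),t.max()-t.min())
E
```

```text
pos [ 0.4835 -0.2207  0.2427] xyaw -9.577630562979424 F [-0.3  0.1 -0.3] w 0.08512027803759495 t 2.0167 q [-0.56  0.2   1.6   0.    1.33 -0.39]
0.88 [339.6, 344.4] [ 0.51795271 -0.43211203] -167.96771534276442 [ 0.57631583 -0.41967219] [ 0.43292615 -0.45023507] 0.14661067622246782
0.83 [284.4, 206.9] [ 0.48894831 -0.2451198 ] -102.16276142569845 [ 0.50524846 -0.16949069] [ 0.46572375 -0.35287663] 0.1875969228707164
0.77 [147.7, 250.3] [ 0.32583435 -0.27584251] -84.37331406780073 [ 0.32141187 -0.23095382] [ 0.33779652 -0.39725974] 0.16711109018990938
```

View pics/w2.png

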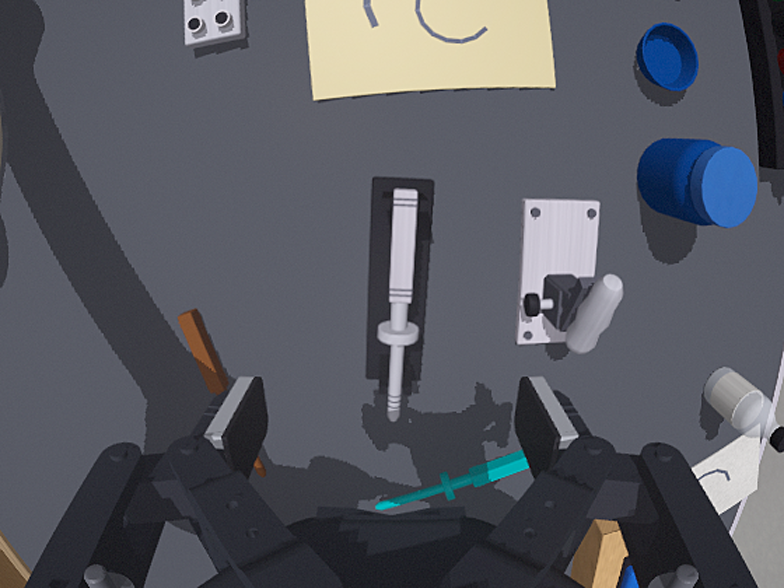

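The wrist view shows the collared gauge centred at (400,300), with the handle towards the sheet. Its length (187 mm) and pose agree with the other cameras. I'll go down to it.

Call:
play_rows(
  series=[
    {"fingers": -1,"dx": 6,"dy": 3,"dz": -35,"turn": -0.022},
    {"fingers": -1,"dx": 6,"dy": 3,"dz": -35,"turn": -0.022},
    {"fingers": -1,"dx": 0,"dy": 0,"dz": -35,"turn": 0},
    {"fingers": -1,"dx": 0,"dy": 0,"dz": -30,"turn": 0},
    {"fingers": -1,"dx": 0,"dy": 0,"dz": 0,"turn": 0},
  ],
)

```text
clock: 2.53
position: [0.4918, -0.2256, 0.1075]
ee_rot: [0.008, 0.994, -0.112, 0.008]
contact_force: [-1.5, 0.8, -1.2]
width: 0.0855
```

```bash
python3 - <<'E'
from h import *
s=get_state();im=get_image("wrist");info(s)
m=[m for m in masks_of(im,"gauge_grip")]
for m in m:
  v,u=np.nonzero(m["region"]); P=np.array([won(s,im,(x,y),.06)[:2] for x,y in zip(u,v)])
  c=P.mean(0); d=np.linalg.svd(P-c,full_matrices=0)[2][0]; t=(P-c)@d
  print(m["p"],m["xy"],c,np.degrees(np.arctan2(d[1],d[0])),c+d*t.min(),c+d*t.max(),t.max()-t.min())
E
```

```text
pos [ 0.4918 -0.2256  0.1075] xyaw -12.911507693959926 F [-1.5  0.8 -1.2] w 0.08551379894051207 t 2.5333 q [-0.55  0.33  1.79 -0.01  1.   -0.32]
0.92 [92.3, 298.9] [ 0.34327691 -0.24847725] -90.60151261792606 [ 0.34356655 -0.22088906] [ 0.34240609 -0.33142222] 0.11053924751224822
0.63 [278.8, 248.2] [ 0.49142814 -0.23468209] -102.12382725438508 [ 0.50533783 -0.16993058] [ 0.47076411 -0.330876  ] 0.16461704238075492
0.26 [535.6, 11.8] [ 0.70525445 -0.10684135] 1.9065313238973047 [ 0.67655218 -0.10779678] [ 0.73653144 -0.10580022] 0.060012479890310444
```

Call:
play_rows(
  series=[
    {"fingers": -1,"dx": 2,"dy": 6,"dz": 0,"turn": 0.01},
    {"fingers": -1,"dx": 2,"dy": 6,"dz": 0,"turn": 0},
    {"fingers": -1,"dx": 0,"dy": 0,"dz": -20,"turn": 0},
    {"fingers": -1,"dx": 0,"dy": 0,"dz": -20,"turn": 0},
    {"fingers": -1,"dx": 0,"dy": 0,"dz": -10,"turn": 0},
    {"fingers": -1,"dx": 0,"dy": 0,"dz": 0,"turn": 0},
  ],
)

```text
clock: 3.13
position: [0.5074, -0.2204, 0.0744]
ee_rot: [0.016, 0.994, -0.109, 0.024]
contact_force: [0.1, 0.1, -0.8]
width: 0.0853
```

```bash
python3 - <<'E'
from h import *
s=get_state();info(s);print(pose(s)[:3,2])
E
```

```text
pos [ 0.5074 -0.2204  0.0744] xyaw -12.475372380977168 F [ 0.1  0.1 -0.8] w 0.0853281182585513 t 3.1333 q [-0.53  0.37  1.84 -0.01  0.88 -0.3 ]
[ 0.04406925 -0.03603311 -0.99837844]
```

Call:
play_rows(
  series=[
    {"fingers": -1,"dx": -3,"dy": 2,"dz": 10,"turn": 0},
    {"fingers": -1,"dx": -3,"dy": 2,"dz": 10,"turn": 0},
    {"fingers": -1,"dx": 0,"dy": 0,"dz": 10,"turn": 0},
    {"fingers": -1,"dx": 0,"dy": 0,"dz": 10,"turn": 0},
  ],
)

```text
clock: 3.47
position: [0.5015, -0.2156, 0.1206]
ee_rot: [0.016, 0.994, -0.109, 0.025]
contact_force: [0.5, 0.5, -0.3]
width: 0.0854
```

```bash
python3 - <<'E'
from h import *
s=get_state();info(s);print(pose(s)[:3,2])
E
```

```text
pos [ 0.5015 -0.2156  0.1206] xyaw -12.440239514346203 F [ 0.5  0.5 -0.3] w 0.08535294064141956 t 3.4667 q [-0.53  0.3   1.8  -0.01  0.98 -0.3 ]
[ 0.04597144 -0.03702851 -0.99825624]
```

Call:
play_rows(
  series=[
    {"fingers": -1,"dx": 0,"dy": 0,"dz": 0,"turn": 0},
    {"fingers": -1,"dx": 0,"dy": 0,"dz": 0,"turn": 0},
    {"fingers": -1,"dx": 0,"dy": 0,"dz": 0,"turn": 0},
  ],
)

```text
clock: 3.72
position: [0.5042, -0.2169, 0.1284]
ee_rot: [0.019, 0.993, -0.109, 0.031]
contact_force: [-0.0, -0.5, -0.7]
width: 0.0849
```

```bash
python3 - <<'E'
from h import *
s=get_state();info(s);print(pose(s)[:3,2])
E
```

```text
pos [ 0.5042 -0.2169  0.1284] xyaw -12.410789738409843 F [-0.  -0.5 -0.7] w 0.08491938959128423 t 3.7167 q [-0.53  0.29  1.79 -0.01  0.99 -0.3 ]
[ 0.05720822 -0.0435262  -0.997413  ]
```

Call:
play_rows(
  series=[
    {"fingers": -1,"dx": 0,"dy": 0,"dz": 0,"turn": 0},
    {"fingers": -1,"dx": 0,"dy": 0,"dz": 0,"turn": 0},
    {"fingers": -1,"dx": 0,"dy": 0,"dz": 0,"turn": 0},
    {"fingers": -1,"dx": 0,"dy": 0,"dz": 0,"turn": 0},
  ],
)

```text
clock: 4.05
position: [0.5036, -0.2165, 0.1285]
ee_rot: [0.018, 0.993, -0.109, 0.031]
contact_force: [-0.1, -1.2, -0.4]
width: 0.0853
```

```bash
python3 - <<'E'
from h import *
s=get_state();info(s);print(pose(s)[:3,2],s["qpos"],s["qd"])
E
```

```text
pos [ 0.5036 -0.2165  0.1285] xyaw -12.416851292667399 F [-0.1 -1.2 -0.4] w 0.08527106126685961 t 4.05 q [-0.53  0.29  1.79 -0.01  0.99 -0.3 ]
[ 0.05670981 -0.04326605 -0.99745278] [-0.52728069  0.29227548  1.78983365 -0.01060011  0.98866907 -0.30407746] [ 0.00045722  0.00354627  0.00567468 -0.00076447  0.00114978 -0.00158652]
```

Call:
play_rows(
  series=[
    {"fingers": -1,"dx": 0,"dy": 0,"dz": -20,"turn": 0},
    {"fingers": -1,"dx": 0,"dy": 0,"dz": -20,"turn": 0},
  ],
)

```text
clock: 4.22
position: [0.5064, -0.2181, 0.091]
ee_rot: [0.02, 0.993, -0.109, 0.035]
contact_force: [-0.2, -0.4, -0.1]
width: 0.0857
```

```bash
python3 - <<'E'
from h import *
s=get_state();info(s);print(pose(s)[:3,2],s["qpos"],s["qd"])
E
```

```text
pos [ 0.5064 -0.2181  0.091 ] xyaw -12.403286472916754 F [-0.2 -0.4 -0.1] w 0.08565306269590063 t 4.2167 q [-0.53  0.33  1.84 -0.01  0.89 -0.3 ]
[ 0.06419982 -0.04759403 -0.99680148] [-0.5271847   0.33415559  1.83894084 -0.01137633  0.88901315 -0.30269395] [ 0.00081089  0.26132205  0.27867593 -0.00475488 -0.60223997  0.00664887]
```

Call:
play_rows(
  series=[
    {"fingers": -1,"dx": 0,"dy": 0,"dz": 30,"turn": 0},
    {"fingers": -1,"dx": 0,"dy": 0,"dz": 20,"turn": 0},
    {"fingers": -1,"dx": 0,"dy": 0,"dz": 12,"turn": 0},
    {"fingers": -1,"dx": 0,"dy": 0,"dz": 6,"turn": 0},
    {"fingers": -1,"dx": 0,"dy": 0,"dz": 3,"turn": 0},
    {"fingers": -1,"dx": 0,"dy": 0,"dz": 1,"turn": 0},
  ],
)

```text
clock: 4.72
position: [0.5008, -0.2152, 0.1554]
ee_rot: [0.016, 0.994, -0.109, 0.025]
contact_force: [-0.5, 0.0, -0.5]
width: 0.0858
```

```bash
python3 - <<'E'
from h import *
s=get_state();info(s);print(pose(s)[:3,2],s["qpos"],s["qd"])
E
```

```text
pos [ 0.5008 -0.2152  0.1554] xyaw -12.454063998524722 F [-0.5  0.  -0.5] w 0.08579184798196404 t 4.7167 q [-0.53  0.27  1.75 -0.01  1.07 -0.31]
[ 0.04549416 -0.03674964 -0.99828841] [-0.52767071  0.26765617  1.7481311  -0.01009309  1.06798197 -0.30501494] [-0.00234448 -0.00713757 -0.01148354  0.00100726  0.02933723 -0.0006281 ]
```

Call:
play_rows(
  series=[
    {"fingers": -1,"dx": -2,"dy": 1,"dz": -6,"turn": 0},
    {"fingers": -1,"dx": -2,"dy": 1,"dz": -6,"turn": 0},
    {"fingers": -1,"dx": -2,"dy": 1,"dz": -6,"turn": 0},
    {"fingers": -1,"dx": -2,"dy": 1,"dz": -6,"turn": 0},
    {"fingers": -1,"dx": -2,"dy": 1,"dz": -6,"turn": 0},
    {"fingers": -1,"dx": 0,"dy": 0,"dz": 0,"turn": 0},
    {"fingers": -1,"dx": 0,"dy": 0,"dz": 0,"turn": 0},
  ],
)

```text
clock: 5.3
position: [0.4866, -0.2078, 0.1179]
ee_rot: [0.014, 0.994, -0.109, 0.021]
contact_force: [1.1, -1.2, -0.5]
width: 0.0854
```

```bash
python3 - <<'E'
from h import *
s=get_state();info(s);print(pose(s)[:3,2],s["qpos"],s["qd"])
E
```

```text
pos [ 0.4866 -0.2078  0.1179] xyaw -12.466525412344787 F [ 1.1 -1.2 -0.5] w 0.08542724186410411 t 5.3 q [-0.53  0.29  1.83 -0.01  0.98 -0.31]
[ 0.03781039 -0.03226863 -0.99876379] [-0.52931702  0.28760485  1.82722462 -0.01056417  0.97783765 -0.30553327] [ 0.00023426  0.01350546  0.02888489 -0.00093892 -0.00733406  0.00211304]
```

Call:
play_rows(
  series=[
    {"fingers": -1,"dx": 1,"dy": -0.7,"dz": -7,"turn": 0},
    {"fingers": -1,"dx": 1,"dy": -0.7,"dz": -7,"turn": 0},
    {"fingers": -1,"dx": 1,"dy": -0.7,"dz": -7,"turn": 0},
    {"fingers": -1,"dx": 1,"dy": -0.7,"dz": -7,"turn": 0},
    {"fingers": -1,"dx": 1,"dy": -0.7,"dz": -7,"turn": 0},
    {"fingers": -1,"dx": 1,"dy": -0.7,"dz": -6,"turn": 0},
    {"fingers": -1,"dx": 1,"dy": -0.7,"dz": -4,"turn": 0},
    {"fingers": -1,"dx": 0,"dy": 0,"dz": -2,"turn": 0},
    {"fingers": -1,"dx": 0,"dy": 0,"dz": 0,"turn": 0},
  ],
)

```text
clock: 6.05
position: [0.4949, -0.2137, 0.0653]
ee_rot: [0.014, 0.994, -0.109, 0.021]
contact_force: [-0.3, 0.4, 0.3]
width: 0.0851
```

```bash
python3 - <<'E'
from h import *
s=get_state();info(s);print(pose(s)[:3,2])
E
```

```text
pos [ 0.4949 -0.2137  0.0653] xyaw -12.470699061606698 F [-0.3  0.4  0.3] w 0.08513655649350925 t 6.05 q [-0.53  0.36  1.87 -0.01  0.86 -0.31]
[ 0.03799721 -0.03236437 -0.9987536 ]
```

Call:
play_rows(
  series=[
    {"fingers": -1,"dx": 0.3,"dy": 0,"dz": -4,"turn": 0},
    {"fingers": -1,"dx": 0.3,"dy": 0,"dz": -4,"turn": 0},
    {"fingers": -1,"dx": 0,"dy": 0,"dz": -3,"turn": 0},
    {"fingers": -1,"dx": 0,"dy": 0,"dz": -1,"turn": 0},
    {"fingers": 1,"dx": 0,"dy": 0,"dz": 0,"turn": 0},
    {"fingers": 1,"dx": 0,"dy": 0,"dz": 0,"turn": 0},
    {"fingers": 1,"dx": 0,"dy": 0,"dz": 0,"turn": 0},
    {"fingers": 1,"dx": 0,"dy": 0,"dz": 0,"turn": 0},
    {"fingers": 1,"dx": 0,"dy": 0,"dz": 0,"turn": 0},
    {"fingers": 1,"dx": 0,"dy": 0,"dz": 0,"turn": 0},
  ],
  squeeze=50,
)

```text
clock: 6.88
position: [0.4963, -0.214, 0.0533]
ee_rot: [0.014, 0.994, -0.109, 0.022]
contact_force: [-0.4, 0.3, 1.2]
width: 0.0151
```

```bash
python3 - <<'E'
from h import *
s=get_state();info(s);print(pose(s)[:3,2])
a=get_image("scene");b=get_image("top")
# tube estimate from masks
K={}
for n,im in(("s",a),("t",b)):
  m=masks_of(im,"tube"); print([(k["p"],k["xy"],int(k["region"].sum())) for k in m])
  K[n]=m[0]["region"]
print(tri([a,b],[(389,283.5),(148.6,240.4)]))
# fit: mouth xy + azimuth, maximise IoU of rendered cylinder hull
from scipy.optimize import minimize
def ren(im,p):
    az=p[2];d=np.array([np.cos(az)*np.cos(.6109),np.sin(az)*np.cos(.6109),np.sin(.6109)])
    u=np.array([-np.sin(az),np.cos(az),0]);w=np.cross(d,u);mo=np.array([p[0],p[1],.111])
    t=np.linspace(0,2*np.pi,24,endpoint=False);M=np.zeros((1680,2240),np.uint8)
    for segs in (((-.085,.011),(-.0,.011)),((-.015,.011),(-.004,.016),(0,.016))):
        P=np.array([mo+d*z+r*(np.cos(x)*u+np.sin(x)*w) for z,r in segs for x in t])
        q=(proj(im,P)*4+1.5).astype(np.int32); cv2.fillConvexPoly(M,cv2.convexHull(q),255)
    return cv2.resize(M,(560,420),interpolation=cv2.INTER_AREA)/255.
def cost(p,ims=(("s",a),("t",b))): return sum(np.abs(ren(im,p)-K[n]).sum() for n,im in ims)
X=tri([a,b],[(389,283.5),(148.6,240.4)])[0]
for az0 in (1.5,1.7):
  for ims in ((("s",a),("t",b)),(("t",b),),(("s",a),)):
    r=minimize(cost,[X[0],X[1],az0],args=(ims,),method="Nelder-Mead",options=dict(initial_simplex=np.array([X[0],X[1],az0])+np.array([[0,0,0],[.01,0,0],[0,.01,0],[0,0,.25]])))
    print(np.round(r.x,4),np.degrees(r.x[2]),r.fun)
p=r.x
r=minimize(cost,[X[0],X[1],1.6],method="Nelder-Mead",options=dict(initial_simplex=np.array([X[0],X[1],1.6])+np.array([[0,0,0],[.01,0,0],[0,.01,0],[0,0,.25]])))
v=[]
for n,im,c in(("s",a,(376,280)),("t",b,(165,242))):
    p=im["pixels"].copy()
    e=(ren(im,r.x)>.5).astype(np.uint8)
    q=cv2.resize(p[c[1]-30:c[1]+30,c[0]-40:c[0]+40],None,fx=5,fy=5,interpolation=cv2.INTER_CUBIC)
    for m,col in((e,(255,0,0)),(K[n].astype(np.uint8),(0,255,0))):
        cs,_=cv2.findContours(cv2.resize(m[c[1]-30:c[1]+30,c[0]-40:c[0]+40],None,fx=5,fy=5,interpolation=0),0,1)
        cv2.drawContours(q,cs,-1,col,1)
    v.append(q)
cv2.imwrite("pics/d.png",cv2.cvtColor(np.hstack(v),cv2.COLOR_RGB2BGR))
E
```

```text
pos [ 0.4963 -0.214   0.0533] xyaw -12.471686121771238 F [-0.4  0.3  1.2] w 0.015117724608986777 t 6.8833 q [-0.53  0.38  1.89 -0.01  0.83 -0.3 ]
[ 0.04013374 -0.03353651 -0.99863136]
[(0.64, [376.8, 280.4], 332)]
[(0.85, [164.3, 241.3], 335)]
(array([0.45224972, 0.23264512, 0.10785746]), [np.float64(0.15929934660431072), np.float64(0.15756317513318355)])
[0.4507 0.2356 1.7515] 100.35081073296877 178.59607843137252
[0.4482 0.235  1.7619] 100.94789985381827 43.28627450980392
[0.4573 0.2346 1.708 ] 97.85887812523008 32.67058823529412
[0.4511 0.2357 1.7341] 99.35778368693542 179.478431372549
[0.4488 0.2348 1.7522] 100.39370699504828 43.64705882352941
[0.4569 0.2349 1.7141] 98.21132495107665 32.35686274509804
```

View pics/d.png

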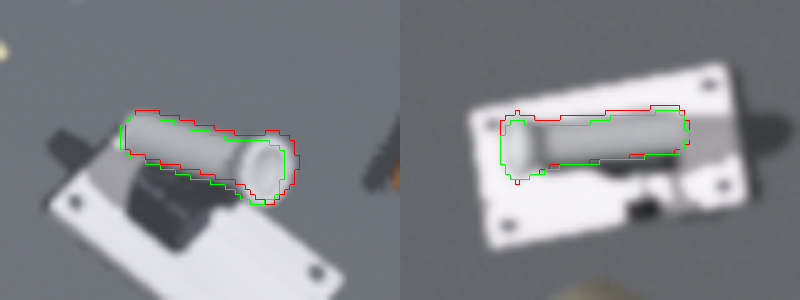

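The overlay shows the tube fit within a few mm in both views, with the scene and top cameras disagreeing by about 8 mm in x. The wrist camera will settle that. The gauge is gripped with the jaws 15 mm apart. I'll lift straight up.

Call:
play_rows(
  series=[
    {"fingers": 1,"dx": 0,"dy": 0,"dz": 4,"turn": 0},
    {"fingers": 1,"dx": 0,"dy": 0,"dz": 8,"turn": 0},
    {"fingers": 1,"dx": 0,"dy": 0,"dz": 12,"turn": 0},
    {"fingers": 1,"dx": 0,"dy": 0,"dz": 15,"turn": 0},
    {"fingers": 1,"dx": 0,"dy": 0,"dz": 15,"turn": 0},
    {"fingers": 1,"dx": 0,"dy": 0,"dz": 15,"turn": 0},
    {"fingers": 1,"dx": 0,"dy": 0,"dz": 15,"turn": 0},
    {"fingers": 1,"dx": 0,"dy": 0,"dz": 15,"turn": 0},
    {"fingers": 1,"dx": 0,"dy": 0,"dz": 15,"turn": 0},
    {"fingers": 1,"dx": 0,"dy": 0,"dz": 15,"turn": 0},
    {"fingers": 1,"dx": 0,"dy": 0,"dz": 12,"turn": 0},
    {"fingers": 1,"dx": 0,"dy": 0,"dz": 8,"turn": 0},
    {"fingers": 1,"dx": 0,"dy": 5,"dz": 4,"turn": 0},
    {"fingers": 1,"dx": 0,"dy": 10,"dz": 2,"turn": 0},
    {"fingers": 1,"dx": 0,"dy": 15,"dz": 0,"turn": 0.02},
    {"fingers": 1,"dx": 0,"dy": 20,"dz": 0,"turn": 0.02},
    {"fingers": 1,"dx": 0,"dy": 20,"dz": 0,"turn": 0.02},
  ],
)

```text
clock: 8.5
position: [0.4912, -0.1401, 0.2173]
ee_rot: [0.013, 0.997, -0.08, 0.019]
contact_force: [0.2, 0.9, -1.5]
width: 0.0148
```

Call:
play_rows(
  series=[
    {"fingers": 1,"dx": -2,"dy": 20,"dz": 0,"turn": 0.02},
    {"fingers": 1,"dx": -2,"dy": 20,"dz": 0,"turn": 0.02},
    {"fingers": 1,"dx": -2,"dy": 20,"dz": 0,"turn": 0.02},
    {"fingers": 1,"dx": -2,"dy": 20,"dz": 0,"turn": 0.02},
    {"fingers": 1,"dx": -2,"dy": 20,"dz": 0,"turn": 0.02},
    {"fingers": 1,"dx": -2,"dy": 20,"dz": 0,"turn": 0.02},
    {"fingers": 1,"dx": -2,"dy": 20,"dz": 0,"turn": 0.02},
    {"fingers": 1,"dx": -2,"dy": 20,"dz": 0,"turn": 0.02},
    {"fingers": 1,"dx": -2,"dy": 20,"dz": 0,"turn": 0.02},
    {"fingers": 1,"dx": -2,"dy": 20,"dz": 0,"turn": 0.02},
    {"fingers": 1,"dx": -2,"dy": 15,"dz": 0,"turn": 0.02},
    {"fingers": 1,"dx": -2,"dy": 10,"dz": 0,"turn": 0.02},
    {"fingers": 1,"dx": 0,"dy": 5,"dz": 0,"turn": 0},
    {"fingers": 1,"dx": 0,"dy": 2,"dz": 0,"turn": 0},
    {"fingers": 1,"dx": 0,"dy": 0,"dz": 0,"turn": 0},
  ],
)

```text
clock: 9.75
position: [0.4491, 0.1192, 0.2066]
ee_rot: [0.005, 0.999, 0.05, 0.006]
contact_force: [0.5, 0.6, -2.2]
width: 0.0151
```

```bash
python3 - <<'E'
from h import *
s=get_state();im=get_image("wrist");info(s);print(pose(s)[:3,2])
save(im,"w3.png",s=1.4)
for l in("gauge_grip","tube","tube_mouth"):
  for m in masks_of(im,l):
    print(l,m["p"],m["xy"],int(m["region"].sum()))
E
```

```text
pos [0.4491 0.1192 0.2066] xyaw 5.695181317860073 F [ 0.5  0.6 -2.2] w 0.015064460468737039 t 9.75 q [ 0.12  0.13  1.79 -0.01  1.21  0.02]
[ 0.01248218 -0.01009293 -0.99987116]
gauge_grip 0.97 [120.8, 80.9] 2286
gauge_grip 0.7 [279.0, 273.3] 6288
tube 0.7 [302.8, 86.7] 3335
tube_mouth 0.87 [301.4, 91.3] 3148
```

View pics/w3.png

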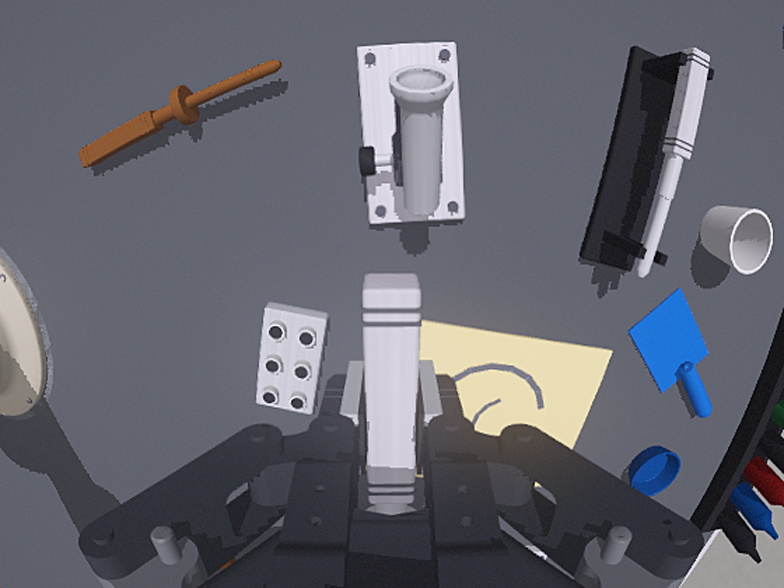

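```bash
cat > tube.py <<'E'
from h import *
from scipy.optimize import minimize
def ring(mo,az,z,r,n=32):
    d=np.array([np.cos(az)*np.cos(.6109),np.sin(az)*np.cos(.6109),np.sin(.6109)]);u=np.array([-np.sin(az),np.cos(az),0]);w=np.cross(d,u)
    return [mo+d*z+r*(np.cos(x)*u+np.sin(x)*w) for x in np.linspace(0,2*np.pi,n,endpoint=False)]
def ren(s,im,p):
    mo=np.array([p[0],p[1],.111]);M=np.zeros((1680,2240),np.uint8)
    for segs in (((-.085,.011),(0,.011)),((-.015,.011),(-.004,.016),(0,.016))):
        q=np.array([wproj(s,im,X) for z,r in segs for X in ring(mo,p[2],z,r)]); cv2.fillConvexPoly(M,cv2.convexHull((q*4+1.5).astype(np.int32)),255)
    return cv2.resize(M,(560,420),interpolation=cv2.INTER_AREA)/255.
def fit(s,im,x0):
    K=masks_of(im,"tube")[0]["region"]
    S=np.array(x0)+np.array([[0,0,0],[.01,0,0],[0,.01,0],[0,0,.2]])
    r=minimize(lambda p:np.abs(ren(s,im,p)-K).sum(),x0,method="Nelder-Mead",options=dict(initial_simplex=S)); return r.x,r.fun,K
E
python3 - <<'E'
from tube import *
s=get_state();im=get_image("wrist")
print(won(s,im,(301.1,56.8),.111))
x,f,K=fit(s,im,[.455,.235,1.72]);print(x,np.degrees(x[2]),f)
p=im["pixels"].copy()
q=cv2.resize(p[20:170,230:380],None,fx=4,fy=4,interpolation=cv2.INTER_CUBIC)
cs,_=cv2.findContours(cv2.resize((ren(s,im,x)>.5).astype(np.uint8)[20:170,230:380],None,fx=4,fy=4,interpolation=0),0,1);cv2.drawContours(q,cs,-1,(255,0,0),1)
op=np.array([wproj(s,im,X) for X in ring(np.array([x[0],x[1],.111]),x[2],0,.012)]);cv2.polylines(q,[((op-[230,20])*4+1.5).astype(np.int32)],True,(0,255,0))
cv2.imwrite("pics/e.png",cv2.cvtColor(q,cv2.COLOR_RGB2BGR))
# gauge axis: handle mask
for m in masks_of(im,"gauge_grip"):
  if m["xy"][1]>200:
    v,u=np.nonzero(m["region"]);P=np.array([won(s,im,(a,b),.2146)[:2] for a,b in zip(u,v) if b<280 ]);c=P.mean(0);d=np.linalg.svd(P-c,full_matrices=0)[2][0];t=(P-c)@d
    print(c,np.degrees(np.arctan2(d[1],d[0])),c+d*t.min(),c+d*t.max(),"top row",v.min(),u[v==v.min()].mean())
for z in(.2046,.2146,.2246): print(wproj(s,im,[*(s["position"][:2]+.04*np.array([-.0992,.995])),z]))
E
```

```text
[0.45615371 0.23323398 0.111     ]
[0.45459317 0.23516327 1.73709319] 99.52810844008836 147.16470588235293
[0.44832244 0.1450442 ] -84.20048922838505 [0.44650061 0.16298126] [0.45035793 0.12500347] top row 196 278.5
[276.07150183 200.43760591]
[276.18981543 207.80689881]
[276.32784965 216.3318786 ]
```

View pics/e.png

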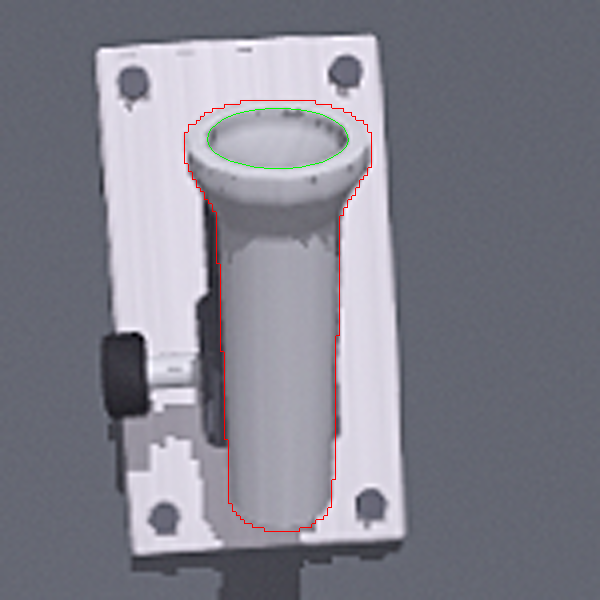

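The overlay fits tightly: mouth about (0.4548, 0.2345), azimuth 99.5°. A grey device stands at the left edge, so I'll go part-way and look before going on.

Call:
play_rows(
  series=[
    {"fingers": 1,"dx": 0,"dy": 5,"dz": 0,"turn": 0},
    {"fingers": 1,"dx": -1,"dy": 10,"dz": 0,"turn": 0.01},
    {"fingers": 1,"dx": -1,"dy": 15,"dz": 0,"turn": 0.01},
    {"fingers": 1,"dx": -1,"dy": 18,"dz": 0,"turn": 0.01},
    {"fingers": 1,"dx": -1,"dy": 18,"dz": 0,"turn": 0.01},
    {"fingers": 1,"dx": -1,"dy": 18,"dz": 0,"turn": 0.01},
    {"fingers": 1,"dx": -1,"dy": 18,"dz": 0,"turn": 0.01},
    {"fingers": 1,"dx": -1,"dy": 18,"dz": 0,"turn": 0},
    {"fingers": 1,"dx": -1,"dy": 15,"dz": 0,"turn": 0},
    {"fingers": 1,"dx": -1,"dy": 10,"dz": 0,"turn": 0},
    {"fingers": 1,"dx": 0,"dy": 5,"dz": 0,"turn": 0},
    {"fingers": 1,"dx": 0,"dy": 2,"dz": 0,"turn": 0},
    {"fingers": 1,"dx": 0,"dy": 0,"dz": 0,"turn": 0},
  ],
  squeeze=40,
)

```text
clock: 11.18
position: [0.4394, 0.2827, 0.2072]
ee_rot: [0.004, 0.997, 0.08, 0.007]
contact_force: [0.7, -0.2, -1.5]
width: 0.0151
```

```bash
python3 - <<'E'
from h import *
s=get_state();im=get_image("wrist");info(s);print(pose(s)[:3,2])
b=get_image("top")
w=cv2.resize(im["pixels"],(440,330));t=cv2.resize(b["pixels"][90:310,0:240],(360,330))
cv2.imwrite("pics/w4.png",cv2.cvtColor(np.hstack([w,t]),cv2.COLOR_RGB2BGR))
E
```

```text
pos [0.4394 0.2827 0.2072] xyaw 9.15882768040459 F [ 0.7 -0.2 -1.5] w 0.015127786726544908 t 11.1833 q [ 0.45  0.22  1.68 -0.01  1.24  0.29]
[ 0.0149725  -0.00618304 -0.99986879]
```

View pics/w4.png

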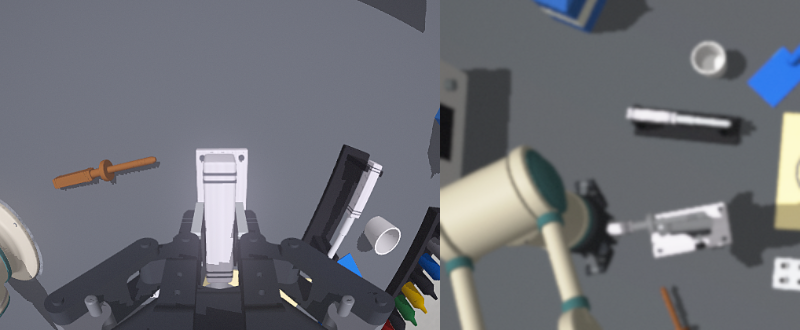

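The wrist view shows free bench ahead of the gripper; the device is only at the far corner. I'll continue past the mouth, then go down.

Call:
play_rows(
  series=[
    {"fingers": 1,"dx": 0,"dy": 5,"dz": 0,"turn": 0.005},
    {"fingers": 1,"dx": -1,"dy": 10,"dz": 0,"turn": 0},
    {"fingers": 1,"dx": -1,"dy": 14,"dz": 0,"turn": 0},
    {"fingers": 1,"dx": -1,"dy": 16,"dz": 0,"turn": 0},
    {"fingers": 1,"dx": -1,"dy": 16,"dz": 0,"turn": 0},
    {"fingers": 1,"dx": -1,"dy": 14,"dz": 0,"turn": 0},
    {"fingers": 1,"dx": -1,"dy": 12,"dz": 0,"turn": 0},
    {"fingers": 1,"dx": -1,"dy": 9,"dz": 0,"turn": 0},
    {"fingers": 1,"dx": -1,"dy": 5,"dz": -3,"turn": 0},
    {"fingers": 1,"dx": 0,"dy": 2,"dz": -6,"turn": 0},
    {"fingers": 1,"dx": 0,"dy": 0,"dz": -9,"turn": 0},
    {"fingers": 1,"dx": 0,"dy": 0,"dz": -10,"turn": 0},
    {"fingers": 1,"dx": 0,"dy": 0,"dz": -10,"turn": 0},
    {"fingers": 1,"dx": 0,"dy": 0,"dz": -10,"turn": 0},
    {"fingers": 1,"dx": 0,"dy": 0,"dz": -10,"turn": 0},
    {"fingers": 1,"dx": 0,"dy": 0,"dz": -8,"turn": 0},
    {"fingers": 1,"dx": 0,"dy": 0,"dz": -5,"turn": 0},
    {"fingers": 1,"dx": 0,"dy": 0,"dz": -2,"turn": 0},
    {"fingers": 1,"dx": 0,"dy": 0,"dz": 0,"turn": 0},
    {"fingers": 1,"dx": 0,"dy": 0,"dz": 0,"turn": 0},
  ],
)

```text
clock: 12.95
position: [0.4298, 0.3851, 0.1238]
ee_rot: [0.007, 0.997, 0.077, 0.004]
contact_force: [0.1, -0.4, -1.6]
width: 0.0153
```

```bash
cat >> h.py <<'E'
MO=np.array([.4548,.2345,.111]); AZ=np.radians(99.5)
def hz(s):
    T=pose(s); G=T[:3,3]-.008*T[:3,2]-MO; u=np.array([np.cos(AZ),np.sin(AZ)]); n=np.array([-u[1],u[0]])
    print("G h,lat,z mm",np.round([G[:2]@u*1e3,G[:2]@n*1e3,G[2]*1e3],1),"tiltz",np.round(T[:3,2],3)); info(s)
E
python3 - <<'E'
from h import *
s=get_state();hz(s)
a=get_image("scene");b=get_image("top")
o=np.hstack([cv2.resize(im["pixels"][c[1]-45:c[1]+45,c[0]-60:c[0]+60],(400,300),interpolation=cv2.INTER_CUBIC) for im,c in((a,(410,295)),(b,(130,240)))])
cv2.imwrite("pics/f.png",cv2.cvtColor(o,cv2.COLOR_RGB2BGR))
E
```

```text
G h,lat,z mm [152.7  -0.2  20.8] tiltz [ 0.01  -0.013 -1.   ]
pos [0.4298 0.3851 0.1238] xyaw 8.819646916859432 F [ 0.1 -0.4 -1.6] w 0.01525487155487532 t 12.95 q [ 0.62  0.37  1.68 -0.02  1.09  0.47]
```

View pics/f.png

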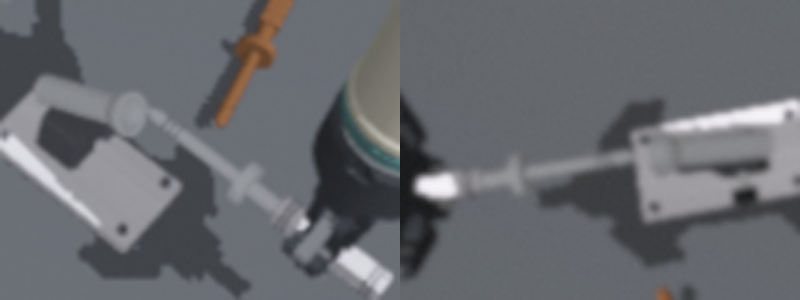

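The gauge is level, with its tip just short of the mouth: tip at scene (395.6,285) and top (139.6,241.5). I'll check it numerically against the mouth.

```bash
python3 - <<'E'
from h import *
s=get_state();a=get_image("scene");b=get_image("top")
X,e=tri([a,b],[(395.6,285.1),(139.6,241.5)]);X=X+[.0026,.0019,.0031];print(X,e)
d=X-MO;u=np.array([np.cos(AZ),np.sin(AZ)]);print("tip h,lat,z",d[:2]@u*1e3,d[:2]@[-u[1],u[0]]*1e3,d[2]*1e3)
for n,im,px in(("s",a,(415,300)),("t",b,(110,243))):
  for m in masks_of(im,"gauge_grip"):
    if np.hypot(*(np.array(m["xy"])-px))<30:
      v,w=np.nonzero(m["region"]);print(n,m["p"],m["xy"],"tip cand",(w.min(),v[w==w.min()].mean()) if n=="s" else (w.max(),v[w==w.max()].mean()))
E
```

```text
[0.45200089 0.25125578 0.12437718] [np.float64(0.23281810425031693), np.float64(0.22965509990109317)]
tip h,lat,z 16.98797284717911 -0.0047816047930258725 13.377183822498056
s 0.97 [431.7, 311.4] tip cand (np.int64(395), np.float64(284.5))
t 0.92 [105.3, 246.1] tip cand (np.int64(137), np.float64(241.5))
```

Call:
play_rows(
  series=[
    {"fingers": 1,"dx": 0,"dy": 0,"dz": -3,"turn": 0.01},
    {"fingers": 1,"dx": 0,"dy": 0,"dz": -5,"turn": 0},
    {"fingers": 1,"dx": 0,"dy": 0,"dz": -4,"turn": 0},
    {"fingers": 1,"dx": 0,"dy": 0,"dz": -2,"turn": 0},
    {"fingers": 1,"dx": 0.2,"dy": -1,"dz": -1,"turn": 0},
    {"fingers": 1,"dx": 0.6,"dy": -4,"dz": 0,"turn": 0},
    {"fingers": 1,"dx": 0.8,"dy": -5,"dz": 0,"turn": 0},
    {"fingers": 1,"dx": 0.8,"dy": -5,"dz": 0,"turn": 0},
    {"fingers": 1,"dx": 0.6,"dy": -4,"dz": 0,"turn": 0},
    {"fingers": 1,"dx": 0.3,"dy": -2,"dz": 0,"turn": 0},
    {"fingers": 1,"dx": 0,"dy": 0,"dz": 0,"turn": 0},
  ],
)

```text
clock: 14.17
position: [0.4339, 0.3631, 0.1085]
ee_rot: [0.005, 0.997, 0.082, 0.006]
contact_force: [-0.1, 1.0, -2.5]
width: 0.0149
```

```bash
python3 - <<'E'
from h import *
s=get_state();hz(s)
E
```

```text
G h,lat,z mm [130.4  -0.5   5.5] tiltz [ 0.012 -0.01  -1.   ]
pos [0.4339 0.3631 0.1085] xyaw 9.448712277607116 F [-0.1  1.  -2.5] w 0.014886540602059538 t 14.1667 q [ 0.58  0.37  1.73 -0.02  1.04  0.43]
```

Call:
play_rows(
  series=[
    {"fingers": 1,"dx": 0.1,"dy": -0.5,"dz": 2,"turn": 0},
    {"fingers": 1,"dx": 0.1,"dy": -0.5,"dz": 4,"turn": 0},
    {"fingers": 1,"dx": 0.1,"dy": -0.7,"dz": 4,"turn": 0},
    {"fingers": 1,"dx": 0.1,"dy": -0.8,"dz": 4,"turn": 0},
    {"fingers": 1,"dx": 0.2,"dy": -1,"dz": 4,"turn": 0},
    {"fingers": 1,"dx": 0.2,"dy": -1,"dz": 4,"turn": 0},
    {"fingers": 1,"dx": 0.2,"dy": -1,"dz": 3,"turn": 0},
    {"fingers": 1,"dx": 0,"dy": 0,"dz": 1,"turn": 0},
  ],
  squeeze=30,
)

```text
clock: 14.83
position: [0.4341, 0.36, 0.1366]
ee_rot: [0.002, 0.997, 0.081, 0.005]
contact_force: [0.0, 1.6, -4.5]
width: 0.0153
```

```bash
python3 - <<'E'
from h import *
s=get_state();hz(s);print(s["moment"])
a=get_image("scene")
for m in masks_of(a,"gauge_grip"):
  v,w=np.nonzero(m["region"])
  if 380<m["xy"][0]<460: print(m["p"],m["xy"],w.min(),v[w==w.min()].mean(),w.max(),v[w==w.max()].mean())
  # predicted axis for theta
u=np.array([np.cos(AZ),np.sin(AZ),0]);T=pose(s);G=T[:3,3]-.008*T[:3,2]
for th in(0,5,10,15,20):
  c,si=np.cos(np.radians(th)),np.sin(np.radians(th));d=u*c+np.array([0,0,si])
  print(th,[proj(a,G+k*d).round(1).tolist() for k in(-.12,-.075,0,.044)])
save(a,"g.png",(360,230,480,320),5)
E
```

```text
G h,lat,z mm [127.3  -0.3  33.6] tiltz [ 0.01  -0.003 -1.   ]
pos [0.4341 0.36   0.1366] xyaw 9.326642564114406 F [ 0.   1.6 -4.5] w 0.015267191861766572 t 14.8333 q [ 0.57  0.34  1.7  -0.01  1.1   0.42]
[ 0.66670881  0.13449285 -0.04763982]
0.87 [420.7, 302.1] 386 283.0 458 322.0
0.82 [428.2, 259.4] 414 285.5 443 238.5
0 [[393.8, 278.7], [410.3, 291.0], [439.1, 312.6], [456.7, 325.8]]
5 [[393.2, 281.1], [409.9, 292.5], [439.1, 312.6], [457.2, 324.9]]
10 [[392.9, 283.7], [409.6, 294.2], [439.1, 312.6], [457.4, 324.0]]
15 [[392.9, 286.5], [409.6, 295.9], [439.1, 312.6], [457.6, 323.0]]
20 [[393.3, 289.5], [409.8, 297.8], [439.1, 312.6], [457.6, 321.9]]
```

The force shows about 3 N down on the tool and the handle end sits at the pixel for about 15°, so the gauge is pivoting in the grip as planned. I'll keep following the arc.

Call:
play_rows(
  series=[
    {"fingers": 1,"dx": 0.2,"dy": -1,"dz": 3,"turn": 0},
    {"fingers": 1,"dx": 0.2,"dy": -1.2,"dz": 4,"turn": 0},
    {"fingers": 1,"dx": 0.2,"dy": -1.4,"dz": 4,"turn": 0},
    {"fingers": 1,"dx": 0.3,"dy": -1.7,"dz": 4,"turn": 0},
    {"fingers": 1,"dx": 0.3,"dy": -2,"dz": 4,"turn": 0},
    {"fingers": 1,"dx": 0.4,"dy": -2.2,"dz": 4,"turn": 0},
    {"fingers": 1,"dx": 0.4,"dy": -2.4,"dz": 4,"turn": 0},
    {"fingers": 1,"dx": 0.4,"dy": -2.4,"dz": 4,"turn": 0},
    {"fingers": 1,"dx": 0.4,"dy": -2.4,"dz": 2,"turn": 0},
    {"fingers": 1,"dx": 0.2,"dy": -1,"dz": 1,"turn": 0},
  ],
)

```text
clock: 15.77
position: [0.4368, 0.3434, 0.1746]
ee_rot: [-0.001, 0.997, 0.081, 0.005]
contact_force: [-0.7, 5.3, -4.1]
width: 0.0152
```

```bash
python3 - <<'E'
from h import *
s=get_state();hz(s);print(s["moment"])
E
```

```text
G h,lat,z mm [110.3  -0.2  71.6] tiltz [ 0.01   0.003 -1.   ]
pos [0.4368 0.3434 0.1746] xyaw 9.267490579018222 F [-0.7  5.3 -4.1] w 0.01523488075336187 t 15.7667 q [ 0.54  0.29  1.66 -0.    1.18  0.38]
[ 1.25691591  0.35556593 -0.02449638]
```

Call:
play_rows(
  series=[
    {"fingers": 1,"dx": 0.3,"dy": -2,"dz": 0.5,"turn": 0},
    {"fingers": 1,"dx": 0.4,"dy": -2.4,"dz": 0.5,"turn": 0},
    {"fingers": 1,"dx": 0.4,"dy": -2.4,"dz": 0,"turn": 0},
    {"fingers": 1,"dx": 0.3,"dy": -1.6,"dz": -1,"turn": 0},
    {"fingers": 1,"dx": 0.3,"dy": -2,"dz": -1.4,"turn": 0},
    {"fingers": 1,"dx": 0.4,"dy": -2.4,"dz": -1.7,"turn": 0},
    {"fingers": 1,"dx": 0.4,"dy": -2.4,"dz": -1.7,"turn": 0},
    {"fingers": 1,"dx": 0.2,"dy": -1.2,"dz": -0.9,"turn": 0},
  ],
)

```text
clock: 16.43
position: [0.4384, 0.336, 0.1738]
ee_rot: [-0.013, 0.997, 0.078, 0.006]
contact_force: [-1.7, 5.8, -1.9]
width: 0.0149
```

```bash
python3 - <<'E'
from h import *
s=get_state();hz(s);print(s["moment"])
a=get_image("scene");b=get_image("top")
o=np.hstack([cv2.resize(im["pixels"][c[1]-45:c[1]+45,c[0]-60:c[0]+60],(400,300),interpolation=cv2.INTER_CUBIC) for im,c in((a,(410,295)),(b,(130,240)))])
cv2.imwrite("pics/g2.png",cv2.cvtColor(o,cv2.COLOR_RGB2BGR))
E
```

```text
G h,lat,z mm [102.6  -0.5  70.8] tiltz [ 0.01   0.028 -1.   ]
pos [0.4384 0.336  0.1738] xyaw 8.90325666212569 F [-1.7  5.8 -1.9] w 0.014933325628895091 t 16.4333 q [0.52 0.28 1.68 0.02 1.16 0.35]
[ 1.31744791  0.40898647 -0.05054586]
```

View pics/g2.png

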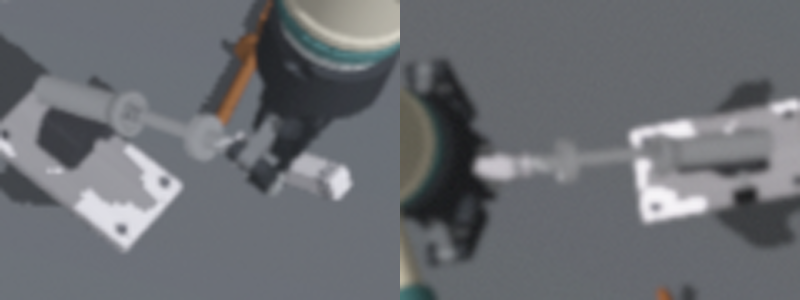

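The gauge is in the flare, in line with the tube to within a few degrees, at about 15 mm depth. The small steps yield only about 6 N, so I'll push along the bore with larger steps.

Call:
play_rows(
  series=[
    {"fingers": 1,"dx": 0.7,"dy": -4,"dz": -2.8,"turn": 0.005},
    {"fingers": 1,"dx": 0.9,"dy": -5.6,"dz": -4,"turn": 0.005},
    {"fingers": 1,"dx": 0.9,"dy": -5.6,"dz": -4,"turn": 0},
    {"fingers": 1,"dx": 0.4,"dy": -2.4,"dz": -1.7,"turn": 0},
  ],
)

```text
clock: 16.87
position: [0.4385, 0.3202, 0.1618]
ee_rot: [-0.016, 0.996, 0.082, 0.004]
contact_force: [0.2, 5.0, -4.4]
width: 0.0153
```

```bash
python3 - <<'E'
from h import *
s=get_state();hz(s);print(s["moment"])
E
```

```text
G h,lat,z mm [86.9  2.  58.8] tiltz [ 0.005  0.033 -0.999]
pos [0.4385 0.3202 0.1618] xyaw 9.4166826173455 F [ 0.2  5.  -4.4] w 0.015336070473243655 t 16.8667 q [0.48 0.28 1.72 0.03 1.13 0.31]
[1.1310741  0.18224386 0.03948475]
```

Call:
play_rows(
  series=[
    {"fingers": 1,"dx": 1.2,"dy": -4.5,"dz": -2.5,"turn": 0},
    {"fingers": 1,"dx": 1.4,"dy": -5.6,"dz": -3.4,"turn": 0},
    {"fingers": 1,"dx": 1.3,"dy": -5.6,"dz": -3.6,"turn": 0},
    {"fingers": 1,"dx": 1.2,"dy": -5.6,"dz": -3.8,"turn": 0},
    {"fingers": 1,"dx": 0.5,"dy": -3,"dz": -2,"turn": 0},
  ],
)

```text
clock: 17.28
position: [0.4436, 0.2936, 0.145]
ee_rot: [-0.016, 0.996, 0.082, 0.002]
contact_force: [-0.3, 4.5, -3.5]
width: 0.015
```

```bash
python3 - <<'E'
from h import *
s=get_state();hz(s);print(s["moment"])
E
```

```text
G h,lat,z mm [59.9  1.4 42. ] tiltz [ 0.002  0.032 -0.999]
pos [0.4436 0.2936 0.145 ] xyaw 9.402409021986266 F [-0.3  4.5 -3.5] w 0.014965825820139365 t 17.2833 q [0.43 0.28 1.76 0.03 1.09 0.26]
[ 1.27645963  0.23095818 -0.0036067 ]
```

Call:
play_rows(
  series=[
    {"fingers": 1,"dx": 0.9,"dy": -4,"dz": -2.8,"turn": 0},
    {"fingers": 1,"dx": 0.9,"dy": -4,"dz": -2.8,"turn": 0},
    {"fingers": 1,"dx": 0.7,"dy": -4,"dz": -2.8,"turn": 0},
    {"fingers": 1,"dx": 0.7,"dy": -4,"dz": -2.8,"turn": 0},
    {"fingers": 1,"dx": 0.7,"dy": -4,"dz": -2.8,"turn": 0},
  ],
)

```text
clock: 17.7
position: [0.4457, 0.2864, 0.1411]
ee_rot: [-0.033, 0.997, 0.076, 0.003]
contact_force: [-8.1, 12.7, 14.6]
width: 0.0151
```

```bash
python3 - <<'E'
from h import *
s=get_state();hz(s);print(s["moment"])
E
```

```text
G h,lat,z mm [52.2  0.5 38.1] tiltz [ 0.001  0.066 -0.998]
pos [0.4457 0.2864 0.1411] xyaw 8.736352843031634 F [-8.1 12.7 14.6] w 0.01514328985068574 t 17.7 q [0.4  0.27 1.79 0.07 1.06 0.21]
[ 2.05558021  1.50496643 -0.10338213]
```

Call:
play_rows(
  series=[
    {"fingers": 1,"dx": 0.9,"dy": -5,"dz": -3.5,"turn": 0},
    {"fingers": 1,"dx": 0.9,"dy": -5,"dz": -3.5,"turn": 0},
    {"fingers": 1,"dx": 0.9,"dy": -5,"dz": -3.5,"turn": 0},
    {"fingers": 1,"dx": 0.9,"dy": -5,"dz": -3.5,"turn": 0},
  ],
)

```text
clock: 18.03
position: [0.4464, 0.2856, 0.1428]
ee_rot: [-0.055, 0.996, 0.071, 0.005]
contact_force: [-9.5, 16.5, 17.4]
width: 0.0153
```

```bash
python3 - <<'E'
from h import *
s=get_state();hz(s);print(s["moment"])
a=get_image("scene");b=get_image("top")
o=np.hstack([cv2.resize(im["pixels"][c[1]-45:c[1]+45,c[0]-60:c[0]+60],(400,300),interpolation=cv2.INTER_CUBIC) for im,c in((a,(400,290)),(b,(140,240)))])
cv2.imwrite("pics/k.png",cv2.cvtColor(o,cv2.COLOR_RGB2BGR))
E
```

```text
G h,lat,z mm [51.  -0.  39.7] tiltz [ 0.003  0.111 -0.994]
pos [0.4464 0.2856 0.1428] xyaw 8.142657850780827 F [-9.5 16.5 17.4] w 0.01525841297875613 t 18.0333 q [0.37 0.26 1.8  0.12 1.04 0.17]
[ 2.33916848  1.57755142 -0.04444184]
```

View pics/k.png

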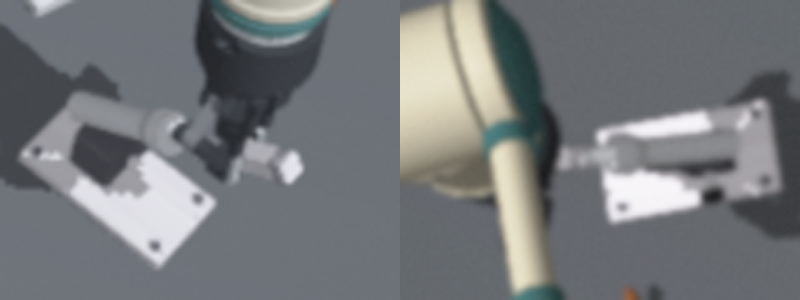

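The collar is flush on the rim at about (165,130) in the scene crop. The grip point is 64.6 mm from the mouth (65 expected), with about 25 N against it. I'll give one more push bearing down, then withdraw along the bore.

Call:
play_rows(
  series=[
    {"fingers": 1,"dx": 0.7,"dy": -4,"dz": -5,"turn": 0.01},
    {"fingers": 1,"dx": 0.7,"dy": -4,"dz": -6,"turn": 0.01},
    {"fingers": 1,"dx": 0.7,"dy": -4,"dz": -6,"turn": 0},
    {"fingers": 1,"dx": 0.7,"dy": -4,"dz": -6,"turn": 0},
  ],
)

```text
clock: 18.47
position: [0.4469, 0.2875, 0.1379]
ee_rot: [-0.076, 0.994, 0.077, 0.008]
contact_force: [-11.2, 12.4, 24.3]
width: 0.0155
```

```bash
python3 - <<'E'
from h import *
s=get_state();hz(s);print(s["moment"])
E
```

```text
G h,lat,z mm [52.4 -0.7 34.8] tiltz [ 0.004  0.152 -0.988]
pos [0.4469 0.2875 0.1379] xyaw 8.788421866153609 F [-11.2  12.4  24.3] w 0.015462414202876178 t 18.4667 q [0.34 0.26 1.82 0.17 1.01 0.1 ]
[ 1.85123743  1.7951046  -0.10366751]
```

Call:
play_rows(
  series=[
    {"fingers": 1,"dx": -0.7,"dy": 4,"dz": 2.8,"turn": 0},
    {"fingers": 1,"dx": -1.1,"dy": 6.5,"dz": 4.6,"turn": 0},
    {"fingers": 1,"dx": -1.1,"dy": 6.5,"dz": 4.6,"turn": 0},
    {"fingers": 1,"dx": -1.1,"dy": 6.5,"dz": 4.6,"turn": 0},
    {"fingers": 1,"dx": -0.7,"dy": 4,"dz": 2.8,"turn": 0},
  ],
)

```text
clock: 18.88
position: [0.4405, 0.3107, 0.1579]
ee_rot: [-0.07, 0.994, 0.079, 0.007]
contact_force: [-0.5, 1.1, -5.4]
width: 0.0154
```

```bash
python3 - <<'E'
from h import *
s=get_state();hz(s);print(s["moment"])
E
```

```text
G h,lat,z mm [76.4  1.7 54.8] tiltz [ 0.002  0.141 -0.99 ]
pos [0.4405 0.3107 0.1579] xyaw 8.957288010392688 F [-0.5  1.1 -5.4] w 0.015412306542645188 t 18.8833 q [0.4  0.25 1.78 0.15 1.06 0.17]
[0.28495947 0.0327974  0.00781069]
```

Call:
play_rows(
  series=[
    {"fingers": 1,"dx": -0.5,"dy": 5,"dz": 3.5,"turn": 0},
    {"fingers": 1,"dx": -0.8,"dy": 6.5,"dz": 4.6,"turn": 0},
    {"fingers": 1,"dx": -0.8,"dy": 6.5,"dz": 4.6,"turn": 0},
    {"fingers": 1,"dx": -0.9,"dy": 6.5,"dz": 4.6,"turn": 0},
    {"fingers": 1,"dx": -1,"dy": 6.5,"dz": 4.6,"turn": 0},
    {"fingers": 1,"dx": -1,"dy": 6.5,"dz": 4.6,"turn": 0},
    {"fingers": 1,"dx": -1,"dy": 6.5,"dz": 4.6,"turn": 0},
    {"fingers": 1,"dx": -1,"dy": 6.5,"dz": 4.6,"turn": 0},
    {"fingers": 1,"dx": -1,"dy": 6.5,"dz": 6,"turn": 0},
    {"fingers": 1,"dx": -0.6,"dy": 4,"dz": 7,"turn": 0},
    {"fingers": 1,"dx": 0,"dy": 2,"dz": 8,"turn": 0},
    {"fingers": 1,"dx": 0,"dy": 0,"dz": 8,"turn": 0},
    {"fingers": 1,"dx": 0,"dy": 0,"dz": 6,"turn": 0},
    {"fingers": 1,"dx": 0,"dy": 0,"dz": 3,"turn": 0},
    {"fingers": 1,"dx": 0,"dy": 0,"dz": 0,"turn": 0},
  ],
)

```text
clock: 20.13
position: [0.4334, 0.3813, 0.2419]
ee_rot: [-0.069, 0.994, 0.081, 0.01]
contact_force: [-0.5, 0.1, -1.9]
width: 0.0153
```

```bash
python3 - <<'E'
from h import *
s=get_state();hz(s);print(s["moment"])
a=get_image("scene");b=get_image("top");w=get_image("wrist")
T=pose(s);G=T[:3,3]-.008*T[:3,2];y=-T[:3,1];u=np.array([y[0],y[1],0])/np.hypot(y[0],y[1])
for n,im in(("s",a),("t",b)):
  for m in masks_of(im,"gauge_grip"):
    v,x=np.nonzero(m["region"]);print(n,round(m["p"],2),m["xy"],"minx",x.min(),v[x==x.min()].mean(),"maxx",x.max(),v[x==x.max()].mean())
  for th in(25,30,35,40):
    d=u*np.cos(np.radians(th))+[0,0,np.sin(np.radians(th))];print(th,proj(im,G-.14*d).round(1),proj(im,G-.07*d).round(1),proj(im,G+.045*d).round(1))
E
```

```text
G h,lat,z mm [147.3  -2.8 138.8] tiltz [ 0.009  0.139 -0.99 ]
pos [0.4334 0.3813 0.2419] xyaw 9.182893951499228 F [-0.5  0.1 -1.9] w 0.0153482000568579 t 20.1333 q [0.53 0.23 1.58 0.12 1.26 0.33]
[-0.05324323 -0.01554462  0.01561948]
s 0.86 [432.6, 258.2] minx 418 278.5 maxx 442 239.0
s 0.72 [440.6, 290.5] minx 406 281.5 maxx 482 303.0
s 0.67 [198.1, 149.5] minx 183 161.5 maxx 229 131.0
s 0.54 [290.1, 145.1] minx 269 127.0 maxx 310 158.0
25 [401.7 272.5] [429.4 283.7] [480.7 304.5]
30 [402.9 276.5] [429.9 285.8] [480.5 303.1]
35 [404.5 280.7] [430.7 288. ] [480.  301.6]
40 [406.4 285. ] [431.7 290.2] [479.4 300. ]
t 0.79 [90.7, 238.6] minx 66 245.0 maxx 122 239.5
t 0.77 [432.7, 207.0] minx 424 184.0 maxx 444 246.0
t 0.69 [164.8, 323.3] minx 148 284.5 maxx 179 348.0
t 0.63 [381.9, 304.3] minx 349 304.0 maxx 422 294.0
25 [128.6 236.5] [ 95.2 240.6] [ 36.  247.8]
30 [127.5 237.4] [ 94.7 241. ] [ 36.1 247.5]
35 [126.  238.4] [ 94.1 241.5] [ 36.4 247.2]
40 [124.  239.4] [ 93.2 242. ] [ 36.9 246.8]
```

The gauge is out: the mask tip pixels match a 35° pitch, and the tip is well over 15 mm outside the mouth. To level it I'll lay the stem on top of the tube's rim and lower the handle, so it pivots in the grip.

Call:
play_rows(
  series=[
    {"fingers": 1,"dx": 0.3,"dy": -4,"dz": 0,"turn": 0},
    {"fingers": 1,"dx": 0.7,"dy": -7,"dz": 0,"turn": 0},
    {"fingers": 1,"dx": 1.1,"dy": -9,"dz": 0,"turn": 0},
    {"fingers": 1,"dx": 1.1,"dy": -9,"dz": 0,"turn": 0},
    {"fingers": 1,"dx": 1.1,"dy": -9,"dz": 0,"turn": 0},
    {"fingers": 1,"dx": 1.1,"dy": -8,"dz": 0,"turn": 0},
    {"fingers": 1,"dx": 0.7,"dy": -6,"dz": 0,"turn": 0},
    {"fingers": 1,"dx": 0.3,"dy": -3,"dz": 0,"turn": 0},
    {"fingers": 1,"dx": 0.2,"dy": -2,"dz": 0,"turn": 0},
    {"fingers": 1,"dx": 0,"dy": 0,"dz": 0,"turn": 0},
  ],
)

```text
clock: 21.22
position: [0.4393, 0.3153, 0.2385]
ee_rot: [-0.067, 0.995, 0.08, 0.007]
contact_force: [0.2, 0.4, -1.2]
width: 0.0152
```

```bash
python3 - <<'E'
from h import *
s=get_state();hz(s)
E
```

```text
G h,lat,z mm [ 81.2   2.1 135.5] tiltz [ 0.004  0.135 -0.991]
pos [0.4393 0.3153 0.2385] xyaw 9.048838016884279 F [ 0.2  0.4 -1.2] w 0.015168584616089099 t 21.2167 q [0.41 0.19 1.64 0.13 1.25 0.22]
```

Go down to contact (G z about 83), with dx +2 to centre it.

Call:
play_rows(
  series=[
    {"fingers": 1,"dx": 0.4,"dy": 0,"dz": -4,"turn": 0},
    {"fingers": 1,"dx": 0.4,"dy": 0,"dz": -7,"turn": 0},
    {"fingers": 1,"dx": 0.4,"dy": 0,"dz": -8,"turn": 0},
    {"fingers": 1,"dx": 0.4,"dy": 0,"dz": -8,"turn": 0},
    {"fingers": 1,"dx": 0.3,"dy": 0,"dz": -8,"turn": 0},
    {"fingers": 1,"dx": 0,"dy": 0,"dz": -6,"turn": 0},
    {"fingers": 1,"dx": 0,"dy": 0.5,"dz": -4,"turn": 0.005},
    {"fingers": 1,"dx": 0,"dy": 1.5,"dz": -4,"turn": 0},
    {"fingers": 1,"dx": -0.3,"dy": 2,"dz": -4,"turn": 0},
    {"fingers": 1,"dx": -0.3,"dy": 2,"dz": -4,"turn": 0},
    {"fingers": 1,"dx": -0.3,"dy": 2,"dz": -4,"turn": 0},
    {"fingers": 1,"dx": 0,"dy": 0,"dz": 0,"turn": 0},
  ],
)

```text
clock: 22.22
position: [0.4404, 0.3252, 0.1717]
ee_rot: [-0.067, 0.994, 0.083, 0.008]
contact_force: [-0.8, -1.1, 0.3]
width: 0.0149
```

```bash
python3 - <<'E'
from h import *
s=get_state();hz(s);print(s["moment"])
E
```

```text
G h,lat,z mm [90.8 -0.6 68.6] tiltz [ 0.004  0.135 -0.991]
pos [0.4404 0.3252 0.1717] xyaw 9.498811747798918 F [-0.8 -1.1  0.3] w 0.014881679446951642 t 22.2167 q [0.43 0.25 1.74 0.14 1.1  0.2 ]
[-0.53685091  0.09961646 -0.08505005]
```

The moment has changed sign, so the stem is bearing on the rim. I continue the arc until level.

Call:
play_rows(
  series=[
    {"fingers": 1,"dx": -0.3,"dy": 1.5,"dz": -4,"turn": 0},
    {"fingers": 1,"dx": -0.3,"dy": 1.8,"dz": -4,"turn": 0},
    {"fingers": 1,"dx": -0.3,"dy": 1.8,"dz": -4,"turn": 0},
    {"fingers": 1,"dx": -0.2,"dy": 1.4,"dz": -4,"turn": 0},
    {"fingers": 1,"dx": -0.2,"dy": 1.2,"dz": -4,"turn": 0},
    {"fingers": 1,"dx": -0.2,"dy": 1,"dz": -4,"turn": 0},
    {"fingers": 1,"dx": -0.1,"dy": 0.8,"dz": -4,"turn": 0},
    {"fingers": 1,"dx": -0.1,"dy": 0.6,"dz": -4,"turn": 0},
    {"fingers": 1,"dx": -0.1,"dy": 0.5,"dz": -4,"turn": 0},
    {"fingers": 1,"dx": 0,"dy": 0.3,"dz": -3,"turn": 0},
  ],
)

```text
clock: 23.05
position: [0.4395, 0.3395, 0.1312]
ee_rot: [-0.069, 0.994, 0.083, 0.01]
contact_force: [-1.9, 1.7, 2.4]
width: 0.0151
```

```bash
python3 - <<'E'
from h import *
s=get_state();hz(s);print(s["moment"])
E
```

```text
G h,lat,z mm [105.   -1.9  28.1] tiltz [ 0.008  0.14  -0.99 ]
pos [0.4395 0.3395 0.1312] xyaw 9.460996212696603 F [-1.9  1.7  2.4] w 0.015060602710885244 t 23.05 q [0.45 0.29 1.79 0.15 1.   0.21]
[-0.29475897  0.08538598 -0.03804586]
```

Call:
play_rows(
  series=[
    {"fingers": 1,"dx": -0.3,"dy": 0.2,"dz": -4,"turn": 0},
    {"fingers": 1,"dx": -0.3,"dy": 0,"dz": -4,"turn": 0},
    {"fingers": 1,"dx": -0.3,"dy": 0,"dz": -3,"turn": 0},
    {"fingers": 1,"dx": 0,"dy": 0,"dz": -1,"turn": 0},
    {"fingers": 1,"dx": 0,"dy": 0,"dz": 0,"turn": 0},
  ],
)

```text
clock: 23.47
position: [0.4393, 0.3407, 0.1175]
ee_rot: [-0.07, 0.994, 0.083, 0.011]
contact_force: [0.3, 1.3, 3.5]
width: 0.0152
```

```bash
cat > pitch.py <<'E'
from h import *
s=get_state();hz(s)
T=pose(s);G=T[:3,3]-.008*T[:3,2];y=-T[:3,1];u=np.array([y[0],y[1],0])/np.hypot(y[0],y[1])
from rig import get_image
for n in("scene","top"):
  im=get_image(n)
  for m in masks_of(im,"gauge_grip"):
    if np.hypot(*(proj(im,G-.03*u)-m["xy"]))<25:
      v,x=np.nonzero(m["region"]);c=np.array([x.mean(),v.mean()]);dd=np.linalg.svd(np.c_[x,v]-c,full_matrices=0)[2][0];t=(np.c_[x,v]-c)@dd
      print(n,round(m["p"],2),m["xy"],"ends",(c+dd*t.min()).round(1),(c+dd*t.max()).round(1))
  for th in(-20,-10,0,10,20):
    d=u*np.cos(np.radians(th))+[0,0,np.sin(np.radians(th))];print(th,proj(im,G-.14*d).round(1),proj(im,G).round(1),proj(im,G+.045*d).round(1))
print("tip if level",G-.14*u)
E
python3 pitch.py
```

```text
G h,lat,z mm [106.1  -2.   14.4] tiltz [ 0.01   0.141 -0.99 ]
pos [0.4393 0.3407 0.1175] xyaw 9.462846235829236 F [0.3 1.3 3.5] w 0.015161948025542757 t 23.4667 q [0.46 0.31 1.81 0.15 0.96 0.21]
scene 0.56 [410.9, 298.2] ends [378.7 273.4] [445.1 325.2]
-20 [383.5 264. ] [428.4 310.9] [443.1 326.3]
-10 [379.6 267.8] [428.4 310.9] [444.8 325.4]
0 [377.3 272.6] [428.4 310.9] [446.  324.1]
10 [376.5 278.4] [428.4 310.9] [446.6 322.3]
20 [377.2 285. ] [428.4 310.9] [446.7 320.1]
top 0.58 [129.2, 239.9] ends [157.  236.9] [107.5 246.4]
-20 [151.3 233.5] [100.1 246.3] [ 84.4 250.3]
-10 [156.6 234.1] [100.1 246.3] [ 82.4 250.2]
0 [160.1 235. ] [100.1 246.3] [ 80.8 250. ]
10 [161.6 236.2] [100.1 246.3] [ 79.8 249.7]
20 [161.3 237.6] [100.1 246.3] [ 79.4 249.3]
tip if level [0.46291804 0.2015349  0.12538545]
```

The image ends match level within about 3°. I'll tighten the grip, lift off the rim, and carry the gauge to the sheet.

Call:
play_rows(
  series=[
    {"fingers": 1,"dx": 0,"dy": 0,"dz": 0,"turn": 0},
    {"fingers": 1,"dx": 0,"dy": 0,"dz": 3,"turn": 0},
    {"fingers": 1,"dx": 0,"dy": 0,"dz": 6,"turn": 0},
    {"fingers": 1,"dx": 0,"dy": 0,"dz": 9,"turn": 0},
    {"fingers": 1,"dx": 0,"dy": 0,"dz": 10,"turn": 0},
    {"fingers": 1,"dx": 0,"dy": 0,"dz": 10,"turn": 0},
    {"fingers": 1,"dx": 0,"dy": 0,"dz": 10,"turn": 0},
    {"fingers": 1,"dx": 0,"dy": 0,"dz": 10,"turn": 0},
    {"fingers": 1,"dx": 0,"dy": 0,"dz": 8,"turn": 0},
    {"fingers": 1,"dx": 1,"dy": -3,"dz": 5,"turn": 0},
    {"fingers": 1,"dx": 3,"dy": -7,"dz": 2,"turn": 0},
    {"fingers": 1,"dx": 5,"dy": -11,"dz": 0,"turn": 0},
    {"fingers": 1,"dx": 6,"dy": -15,"dz": 0,"turn": 0},
    {"fingers": 1,"dx": 6,"dy": -15,"dz": 0,"turn": 0},
    {"fingers": 1,"dx": 6,"dy": -15,"dz": 0,"turn": 0},
    {"fingers": 1,"dx": 6,"dy": -15,"dz": 0,"turn": 0},
    {"fingers": 1,"dx": 6,"dy": -15,"dz": 0,"turn": 0},
    {"fingers": 1,"dx": 6,"dy": -15,"dz": 0,"turn": 0},
    {"fingers": 1,"dx": 6,"dy": -15,"dz": 0,"turn": 0},
    {"fingers": 1,"dx": 6,"dy": -15,"dz": 0,"turn": 0},
  ],
  squeeze=70,
)

```text
clock: 25.33
position: [0.4936, 0.1815, 0.191]
ee_rot: [-0.064, 0.994, 0.084, 0.003]
contact_force: [0.7, -0.3, -2.2]
width: 0.0145
```

Call:
play_rows(
  series=[
    {"fingers": 1,"dx": 6,"dy": -14,"dz": 0,"turn": 0},
    {"fingers": 1,"dx": 6,"dy": -12,"dz": 0,"turn": 0},
    {"fingers": 1,"dx": 4,"dy": -9,"dz": 0,"turn": 0},
    {"fingers": 1,"dx": 2,"dy": -5,"dz": 0,"turn": 0},
    {"fingers": 1,"dx": 1,"dy": -2,"dz": 0,"turn": 0},
    {"fingers": 1,"dx": 0,"dy": 0,"dz": 0,"turn": 0},
  ],
)

```text
clock: 25.83
position: [0.5136, 0.1281, 0.1877]
ee_rot: [-0.063, 0.995, 0.08, 0.001]
contact_force: [-0.2, 0.4, -2.0]
width: 0.0148
```

```bash
python3 pitch.py
```

```text
G h,lat,z mm [-115.6  -40.3   84.7] tiltz [-0.009  0.125 -0.992]
pos [0.5136 0.1281 0.1877] xyaw 9.165732116704845 F [-0.2  0.4 -2. ] w 0.014784643371168487 t 25.8333 q [ 0.03  0.24  1.71  0.13  1.21 -0.18]
scene 0.66 [324.1, 229.5] ends [296.8 211.2] [358.4 258.8]
-20 [300.  199.9] [342.5 245.2] [356.4 260.1]
-10 [297.7 204.7] [342.5 245.2] [357.5 258.8]
0 [296.8 210.5] [342.5 245.2] [358.2 257.1]
10 [297.1 217.1] [342.5 245.2] [358.3 255. ]
20 [298.8 224.3] [342.5 245.2] [358.  252.6]
-20 [243.5 194. ] [186.7 208.3] [169.3 212.7]
-10 [247.3 195.4] [186.7 208.3] [167.6 212.4]
0 [249.  197.1] [186.7 208.3] [166.5 211.9]
10 [248.9 199.1] [186.7 208.3] [166.  211.4]
20 [247.  201.3] [186.7 208.3] [166.2 210.7]
tip if level [ 0.53611565 -0.01106667  0.19567816]
```

Level, with the tip over the sheet. I lower it to about 12 cm and settle.

Call:
play_rows(
  series=[
    {"fingers": 1,"dx": 2,"dy": -1,"dz": -4,"turn": 0},
    {"fingers": 1,"dx": 2,"dy": -1,"dz": -8,"turn": 0},
    {"fingers": 1,"dx": 2,"dy": -1,"dz": -9,"turn": 0},
    {"fingers": 1,"dx": 2,"dy": -1,"dz": -9,"turn": 0},
    {"fingers": 1,"dx": 1,"dy": -1,"dz": -9,"turn": 0},
    {"fingers": 1,"dx": 0,"dy": 0,"dz": -9,"turn": 0},
    {"fingers": 1,"dx": 0,"dy": 0,"dz": -8,"turn": 0},
    {"fingers": 1,"dx": 0,"dy": 0,"dz": -6,"turn": 0},
    {"fingers": 1,"dx": 0,"dy": 0,"dz": -3,"turn": 0},
    {"fingers": 1,"dx": 0,"dy": 0,"dz": -1,"turn": 0},
    {"fingers": 1,"dx": 0,"dy": 0,"dz": 0,"turn": 0},
    {"fingers": 1,"dx": 0,"dy": 0,"dz": 0,"turn": 0},
    {"fingers": 1,"dx": 0,"dy": 0,"dz": 0,"turn": 0},
    {"fingers": 1,"dx": 0,"dy": 0,"dz": 0,"turn": 0},
  ],
)

```text
clock: 27.2
position: [0.5214, 0.1263, 0.1138]
ee_rot: [-0.063, 0.995, 0.083, -0.001]
contact_force: [-0.1, -0.3, -2.7]
width: 0.0144
```

```bash
python3 pitch.py; python3 - <<'E'
from h import *
s=get_state();print(np.abs(s["qd"]).max())
im=get_image("scene")
for l in["plain_grip","jar_mid","tin_mid","cup_mid","spatula_grip","caps_mid"]: print(l,[(round(m["p"],2),m["xy"]) for m in masks_of(im,l)][:2])
E
```

```text
G h,lat,z mm [-118.8  -47.7   10.8] tiltz [-0.012  0.126 -0.992]
pos [0.5214 0.1263 0.1138] xyaw 9.48828079598017 F [-0.1 -0.3 -2.7] w 0.01444877033139402 t 27.2 q [ 0.02  0.32  1.79  0.15  1.04 -0.22]
scene 0.66 [320.1, 248.8] ends [293.3 230.6] [351.5 276.8]
-20 [295.8 220.2] [336.4 263.6] [349.7 277.8]
-10 [293.6 224.5] [336.4 263.6] [350.7 276.7]
0 [292.7 229.7] [336.4 263.6] [351.3 275.2]
10 [293.2 235.8] [336.4 263.6] [351.5 273.3]
20 [294.8 242.5] [336.4 263.6] [351.1 271.1]
top 0.68 [228.3, 201.7] ends [250.1 200.7] [173. 216.]
-20 [247. 196.] [193.4 209.7] [177.  213.9]
-10 [250.4 197.2] [193.4 209.7] [175.4 213.6]
0 [252.  198.8] [193.4 209.7] [174.5 213.2]
10 [251.9 200.6] [193.4 209.7] [174.  212.7]
20 [250.  202.7] [193.4 209.7] [174.2 212. ]
tip if level [ 0.54471407 -0.01281281  0.1217712 ]
0.002699293607922245
plain_grip [(0.74, [325.6, 344.0]), (0.38, [319.3, 251.4])]
jar_mid [(0.7, [186.6, 242.7])]
tin_mid [(0.66, [211.5, 276.3])]
cup_mid [(0.75, [272.3, 347.9])]
spatula_grip [(0.29, [319.1, 254.9])]
caps_mid [(0.7, [320.8, 251.9]), (0.69, [355.7, 235.8])]
```

```bash
python3 -c "
from rig import *
print(sign_off())"
```

```text
the job is handed in; nothing more can be done
None
```

The collared gauge was lifted from its rest, pushed into the open flared tube until the collar stopped against the rim, and pulled right out. I handed in at about 27 s of the 54 s allowed. It ended held level in the fingers over the sheet; `sign_off` gives no verdict, so the checks below are mine.

- **How it was tilted:** moves can't tilt the tool, so I let the gauge pivot in the grip. The tube's flare tilted it to about 35° on the way in. Afterwards I laid the stem on the tube's rim and lowered the handle to level it.
- **Collar home:** the push stalled with the grip point 63–65 mm from the mouth (65 expected), against about 20–30 N for roughly 1 s. The last picture showed the collar flush on the rim.
- **Withdrawn:** the camera outlines matched a gauge still tilted about 35°, with its tip well over 15 mm outside the mouth.
- **Final pose:** the tip is at about (0.545, -0.013, 0.122) m, close to the middle of the sheet. The gauge is level within a few degrees, the joints are still, and the only load on the tool is the gauge's weight.

**Bystanders:** the jar is within about 4 pixels of its starting position, and the plain gauge within about 3. The tin, cup and ink-cap block were detected, but I had no starting readings to compare. The spatula's low-confidence detection fell on the gauge, so I did not check it.

**Disagreements:**
- The scene and top cameras differed by about 8 mm in the tube's x position, so I used the wrist camera's fit.
- The arm's motion and the pushing left the tool tilted about 7° along the gauge. This did not affect the gauge being level.

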